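# Empty the tester's catch tray into the tote and lock it

## Robot

A 6-joint arm with a two-finger parallel gripper is mounted at the origin on the work surface. World frame = base frame: x ahead of the robot, y to its left, z up, the work surface at z = 0. Lengths are in m, angles in rad, forces in N, time in s.
With the tool pointing down it reaches from about 0.3 to 0.875 m from the base axis. Payload 6.4 kg.
Tool frame: the origin (TCP) lies on the centre line of the jaws, within the pads' length; the fingertips stand 8 mm ahead of it and the grasp point (between the pads) lies 11 mm behind it; z points along the fingers, y is the line along which they close (so a half turn about z gives the same grasp; the last joint's range is limited). The gripper opens to 85 mm and grips with 20 to 120 N. Pads are 22 mm wide; open, the fingers measure 114 mm over their backs; the gripper's body (76 mm by 85 mm) begins 54 mm behind the grasp point. The pads swing forward as they close: fully open they stand 13 mm farther back than shut.
Start: joints at [-1.485, 0.181, 1.607, -0, 1.354, -0.206], TCP at [0.165, -0.551, 0.239] pointing down, gripper open.
Joint ranges: [-2.99, 2.99], [-0.89, 2.07], [0.3, 2.58], [-1.14, 4.28], [0, 2.63], [-3.12, 3.12]. Speed limits (rad/s): [2.57, 2.57, 3.01, 3.14, 3.14, 3.14].

## Interface

Orientations are given as a unit quaternion [w, x, y, z].
In Python, from bench import ctrl gives the robot as it stands.
- The arm moves only by the shell command python3 -m handwheel 'ROWS' [OPENING]. ROWS is JSON, a list that holds one entry, the list of rows, each a list of 4 numbers: the shift along the tool's x, y, z each as a share of 20 cm, from -1 to 1, then the turn about the tool's z as a share of 1.5 rad, from -1 to 1. In form: [[[x, y, z, twist], ...]]. A call has 1 to 10 rows; each row is the pose to reach, as a shift and turn from the pose commanded when the call began, along the tool's axes at that moment; what a row does not reach only later rows make up. A row lasts 1/8 s, in which the tool goes at most 62.5 mm and 10.7 degrees, less where a joint would pass 70% of its speed; a pose out of reach is approached as far as the arm can. A call with a number of a shift or a turn outside -1 to 1 is refused whole. A call with a gripper value outside its range is refused whole. OPENING is the finger opening in mm, from 0 to 85.4, set as the call begins (- or left out, the last holds). The fingers move at their own pace and stop on an object; the grip force is fixed at half the most. Time passes only in rows, so rows that repeat a pose let the fingers close. It gives the time, the measured TCP pose, the force, the opening and the grip force at its end, in the units of the state.
- ctrl.get_obs(): the state, without advancing time (a new reading comes with each control period).
- ctrl.camera(name): name is "side" or "top" or "wrist"; returns a dict with "color" (400x640x3 uint8, red, green, blue), "range_z" (400x640 float32, m along the optical axis (not along the pixel's ray), 0 where there is no reading), "K" (3x3 intrinsics, pixels), "distortion" ([k1, k2, p1, p2, k3] as OpenCV has them; the pictures are not rectified), "pose" (4x4, takes a point from camera to world coordinates); the wrist camera has in their place "T_tool_cam" (4x4, takes a point from camera to tool coordinates, whose origin is the TCP and whose axes are the flange's). Camera axes: x right, y down, z forward; pixel columns grow to the right and rows downward; lengths in m; the calibration is good to about 2 mm. A picture is of the moment at which its call begins: read the wrist's pose just before it.
- ctrl.hand_in(): hands the job in; it is judged then, once.
The state is a dict: "time_s": time; "q": joint angles; "dq": joint speeds; "joint_efforts": joint torques, N m; "eef_pos": TCP position; "eef_rot": TCP orientation; "wrist_force": force on the tool from outside, world axes, zero at the start; "torque": the same for the moment, N m; "opening": opening from 0.0 (shut) to 1.0 (fully open); "grasp_force": force on a finger pad.
Only numpy, scipy, OpenCV 4.12 (cv2) and the standard library are available. Lean on these libraries where they do the work, as an engineer would, in place of code of your own. Each camera call takes 0.05 s, during which the arm holds its last target. There are 200 camera calls.

## Task

Collect every green-topped finished module from the tester's catch tray and set it the right way up in the blue tote, all flat on the tote's floor in one layer; leave the red-topped reject in the catch tray. When all of them are in, shut the tote's lid fully, and only then swing the hasp over until it lies fully down on the lid with the staple through it. Do not disturb the multimeter or the screwdriver on the bench.

Things in the scene. Friction and masses are not known exactly. Their poses are not given: they have to be found in the camera images.
- tray: the tester's shallow aluminium catch tray, fixed to the table, with the grey tester housing (200 mm high) and its chute on the tray's -y side. Tray 260 (x) x 330 (y) mm outside, lip 22 mm high, walls and floor 5 mm thick. Origin at the centre of the tray's underside, on the table. The housing's face stands 225 mm from the origin towards -y, the chute lies between it and the tray, top 75 mm high.
- module1: black potted power module with a GREEN top (finished): base 80 x 46 x 24 mm, long side along its x; centred on it a green block 50 (x) x 26 (y) x 20 mm, so 44 mm tall in all; two brass studs on the base either side of the block; 0.18 kg. Origin at the centre of its underside, z up. May be absent.
- module2: black potted power module with a GREEN top (finished): base 80 x 46 x 24 mm, long side along its x; centred on it a green block 50 (x) x 26 (y) x 20 mm, so 44 mm tall in all; two brass studs on the base either side of the block; 0.18 kg. Origin at the centre of its underside, z up. May be absent.
- module3: black potted power module with a GREEN top (finished): base 80 x 46 x 24 mm, long side along its x; centred on it a green block 50 (x) x 26 (y) x 20 mm, so 44 mm tall in all; two brass studs on the base either side of the block; 0.18 kg. Origin at the centre of its underside, z up. May be absent.
- module4: black potted power module with a GREEN top (finished): base 80 x 46 x 24 mm, long side along its x; centred on it a green block 50 (x) x 26 (y) x 20 mm, so 44 mm tall in all; two brass studs on the base either side of the block; 0.18 kg. Origin at the centre of its underside, z up. May be absent.
- module5: black potted power module with a GREEN top (finished): base 80 x 46 x 24 mm, long side along its x; centred on it a green block 50 (x) x 26 (y) x 20 mm, so 44 mm tall in all; two brass studs on the base either side of the block; 0.18 kg. Origin at the centre of its underside, z up. May be absent.
- module6: black potted power module with a GREEN top (finished): base 80 x 46 x 24 mm, long side along its x; centred on it a green block 50 (x) x 26 (y) x 20 mm, so 44 mm tall in all; two brass studs on the base either side of the block; 0.18 kg. Origin at the centre of its underside, z up. May be absent.
- reject: a failed module: same shape and size as the finished ones but with a RED top; origin at the centre of its underside. It lies in the catch tray.
- tote: blue open tote, fixed to the table, 220 x 220 mm outside, 85 mm high, walls and floor 5 mm thick; room for six modules lying flat side by side in one layer (3 along x, 2 along y, long sides along y), not for two stacked. Origin at the centre of its underside; z up; its lid is hinged along the +y rim, its hasp at the middle of the -y rim.
- lid (a joint): grey soft-closing lid of the tote, 220 x 220 x 6 mm, 0.25 kg: 0 shut (flat on the rim, top face 91 mm above the table), grows as it opens upward, 1.57 upright, stops at 1.8 leaning back; stays where it is left near upright, falls shut slowly by itself below about 1.3
- lid_edge (a point): middle of the lid's free edge, 222 mm from the hinge line
- lid_hinge (a point): the lid's hinge line, middle, on the tote's +y rim 85 mm above the table; the hinge axis is the tote's x
- hasp (a joint): steel slotted hasp of the tote: 0 closed (lying flat over the shut lid with the lid's staple through its slot), grows as it opens up and out over the -y side, 1.57 upright, stops at 2.05 leaning away from the tote; light friction holds it near upright, it drops closed by itself below about 1.0
- hasp_tip (a point): free end of the hasp (outer edge of its orange tab, 36 mm wide, 18 mm long, 10 mm thick), 95 mm from the hinge; the strap is 36 mm wide, 4 mm thick
- hasp_hinge (a point): hinge axis of the hasp (parallel to the tote's x), on a bracket outside the tote's -y rim, 94 mm above the table
- staple (a point): top of the steel staple loop that stands 17 mm proud on the lid's outer face; the hasp's slot drops over it
- multimeter: bystander: grey multimeter lying flat, 85 x 170 x 45 mm; origin at the centre of its underside
- screwdriver: bystander: screwdriver lying on the bench, 180 mm long; origin near its middle
Not all that is in view belongs to the job. Leave any pink look-alike of the module2 alone. What is shaped like the module3 but purple is not meant.

How it is judged:
On the way, in this order (a step that is already met when the one before it is completed fails the run):
1. every finished module lies flat in the open tote (x of module1 in the frame of tote between -0.1 and 0.1 m and y of module1 in the frame of tote between -0.1 and 0.1 m and z of each of module1, module2, module3, module4, module5, module6 in the frame of tote below 0.02 m and angle between each of module1, module2, module3, module4, module5, module6's own z axis and vertical below 0.25 rad and x of module2 in the frame of tote between -0.1 and 0.1 m and y of module2 in the frame of tote between -0.1 and 0.1 m and x of module3 in the frame of tote between -0.1 and 0.1 m and y of module3 in the frame of tote between -0.1 and 0.1 m and x of module4 in the frame of tote between -0.1 and 0.1 m and y of module4 in the frame of tote between -0.1 and 0.1 m and x of module5 in the frame of tote between -0.1 and 0.1 m and y of module5 in the frame of tote between -0.1 and 0.1 m and x of module6 in the frame of tote between -0.1 and 0.1 m and y of module6 in the frame of tote between -0.1 and 0.1 m and value of joint lid above 1 rad), for 0.2 s.
2. the lid is shut (value of joint lid below 0.06 rad), for 0.2 s.
3. the hasp lies down over the staple (value of joint hasp below 0.08 rad), for 0.2 s.
At the end, for the whole second after the job is handed in: every present finished module in the tote (origin within 100 mm of its centre in x and y, under 20 mm up, tilt under 0.25 rad), the reject in the catch tray, lid below 0.06 rad, hasp below 0.08 rad, multimeter and screwdriver moved under 50 mm (x of module1 in the frame of tote between -0.1 and 0.1 m and y of module1 in the frame of tote between -0.1 and 0.1 m and z of each of module1, module2, module3, module4, module5, module6 in the frame of tote below 0.02 m and angle between each of module1, module2, module3, module4, module5, module6's own z axis and vertical below 0.25 rad and x of module2 in the frame of tote between -0.1 and 0.1 m and y of module2 in the frame of tote between -0.1 and 0.1 m and x of module3 in the frame of tote between -0.1 and 0.1 m and y of module3 in the frame of tote between -0.1 and 0.1 m and x of module4 in the frame of tote between -0.1 and 0.1 m and y of module4 in the frame of tote between -0.1 and 0.1 m and x of module5 in the frame of tote between -0.1 and 0.1 m and y of module5 in the frame of tote between -0.1 and 0.1 m and x of module6 in the frame of tote between -0.1 and 0.1 m and y of module6 in the frame of tote between -0.1 and 0.1 m and x of reject in the frame of tray between -0.13 and 0.13 m and y of reject in the frame of tray between -0.165 and 0.165 m and z of reject in the frame of tray below 0.03 m and value of joint lid below 0.06 rad and value of joint hasp below 0.08 rad and distance of each of multimeter, screwdriver from where it was at the start of the episode below 0.05 m); the robot touches nothing.
It fails at once if the hasp is swung down while the lid is still open (value of joint hasp below 0.7 rad and value of joint lid above 0.3 rad).
It fails at once if a bystander is knocked away (distance of any of multimeter, screwdriver from where it was at the start of the episode above 0.06 m).
It fails at once if the reject is lifted out of the tray (height (world z) of reject above 0.07 m).
Of module1, module2, module3, module4, module5, module6 only 4 to 6 are there at a start; the rules pass over those that are not, and their reading is None.
At some moment in a run one of module1, module2, module3, module4, module5, module6 may be knocked a few centimetres aside while the robot is not near it.
It also fails if it takes over 210 s, if anything falls off the work surface, if the arm or the gripper's body presses on something with over 40 N, if the wrist force passes 120 N, or if a joint passes its speed limit or range.

## Working session

There is one attempt and no reset: what is moved stays moved. The work goes in short steps, Python scripts to look and compute and a shell command to move; the robot and the scene stay as the last step left them, time stands still between calls to the robot, and variables do not carry over. Pictures are saved under pics/ and viewed, at most 14 in all, crops included, and the job is handed in when it is done.

```bash
mkdir -p pics; cat > h.py <<'E'
import numpy as np,cv2
from bench import ctrl
from scipy.spatial.transform import Rotation as R
def obs():
    o=ctrl.get_obs();w,x,y,z=o['eef_rot'];return o,np.array(o['eef_pos']),R.from_quat([x,y,z,w]).as_matrix()
def cam(n):
    o,p,M=obs();c=ctrl.camera(n)
    if n=='wrist':
        T=np.eye(4);T[:3,:3]=M;T[:3,3]=p;c['pose']=T@np.array(c['T_tool_cam'])
    np.savez('pics/'+n+'_last.npz',**{k:np.array(c[k]) for k in('color','range_z','K','distortion','pose')})
    return c
def load(n): return dict(np.load('pics/'+n+'_last.npz'))
def cloud(c):
    h,w=c['range_z'].shape;u,v=np.meshgrid(np.arange(w),np.arange(h))
    n=cv2.undistortPoints(np.stack([u,v],-1).reshape(-1,1,2).astype(float),np.array(c['K']),np.array(c['distortion'])).reshape(h,w,2)
    z=c['range_z'];P=np.stack([n[...,0]*z,n[...,1]*z,z],-1);T=np.array(c['pose'])
    return P@T[:3,:3].T+T[:3,3]
def save(c,name): cv2.imwrite('pics/'+name,c['color'][...,::-1])
E
python3 - <<'E'
from h import *
o,p,M=obs();print(p,M.round(3),o['opening'],o['time_s'])
for n in('top','side'):
    c=cam(n);save(c,n+'1.png');print(n,np.array(c['pose']).round(3))
E
```

```text
[ 0.16539332 -0.5501391   0.23839276] [[ 0.958  0.288 -0.   ]
 [ 0.288 -0.958  0.002]
 [ 0.    -0.002 -1.   ]] 1.001303080246544 0.0
top [[ 1.300e-02 -9.970e-01  7.000e-02  4.490e-01]
 [-1.000e+00 -1.300e-02  0.000e+00 -5.400e-02]
 [ 1.000e-03 -7.000e-02 -9.980e-01  1.405e+00]
 [ 0.000e+00  0.000e+00  0.000e+00  1.000e+00]]
side [[ 0.999 -0.037  0.026  0.474]
 [-0.043 -0.608  0.793 -1.226]
 [-0.014 -0.793 -0.609  0.987]
 [ 0.     0.     0.     1.   ]]
```

View pics/top1.png

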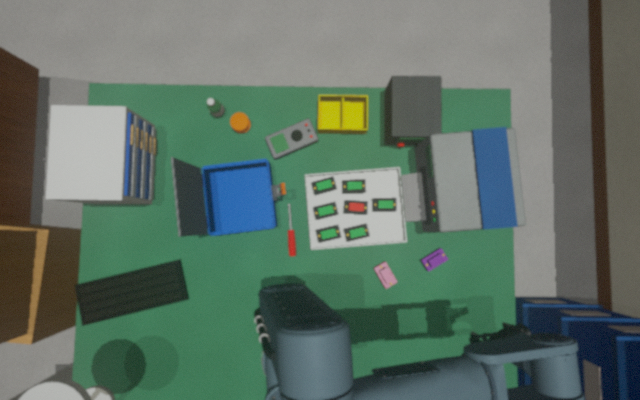

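View pics/side1.png

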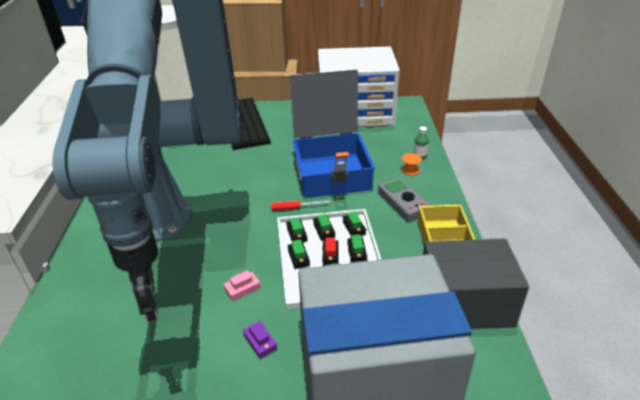

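The top picture shows the tray around (355,208), with six green modules at (323,185), (353,185), (325,211), (384,205), (328,234) and (356,233). The red reject is at (355,207), the tote is at (240,197) with its lid upright on the left, and the hasp is at (278,189). The meter is at (291,138) and the screwdriver at (291,230). The pink and purple decoys sit outside the tray.

```bash
cat >> h.py <<'E'
def blobs(c,lo,hi,amin=40,zr=(0.03,0.2)):
    P=cloud(c);hsv=cv2.cvtColor(c['color'],cv2.COLOR_RGB2HSV)
    m=cv2.inRange(hsv,lo,hi);m[(P[...,2]<zr[0])|(P[...,2]>zr[1])]=0
    n,L,S,C=cv2.connectedComponentsWithStats(m);out=[]
    for i in range(1,n):
        if S[i,4]<amin: continue
        Q=P[L==i];z=np.median(Q[:,2]);Q=Q[abs(Q[:,2]-z)<.006]
        (cx,cy),(w,h),a=cv2.minAreaRect((Q[:,:2]*1000).astype(np.float32))
        if w<h: w,h,a=h,w,a+90
        out.append((C[i].round(),round(cx),round(cy),round(z*1000),round(w),round(h),round((a)%180)))
    return out
E
python3 - <<'E'
from h import *
c=load('top');print(c['K'])
P=cloud(c);hsv=cv2.cvtColor(c['color'],cv2.COLOR_RGB2HSV)
for u,v in[(353,185),(323,185),(355,207),(384,205),(240,197),(291,138),(290,240),(315,200)]: print(u,v,hsv[v,u],P[v,u].round(3))
print('green');[print(*b) for b in blobs(c,(50,90,60),(80,255,255),30)]
print('red');[print(*b) for b in blobs(c,(0,130,60),(8,255,255),30)]
print('blue rim');[print(*b) for b in blobs(c,(105,120,40),(125,255,255),30,(.075,.1))]
print('blue floor');[print(*b) for b in blobs(c,(105,120,40),(125,255,255),30,(-.02,.02))]
print('orange');[print(*b) for b in blobs(c,(5,130,60),(20,255,255),5,(.05,.3))]
m=(P[...,2]>.1);m[:,:165]=0;m[:,200:]=0;m[:150]=0;m[240:]=0
Q=P[m];print('lid',[ (round(a*1000),round(b*1000)) for a,b in zip(Q.min(0),Q.max(0))])
i=Q[:,2].argsort();print(Q[i[::60]].round(3))
E
```

```text
[[401.57557299   0.         313.23830398]
 [  0.         401.57557299 198.48200266]
 [  0.           0.           1.        ]]
353 185 [ 68 144 161] [ 0.591 -0.188  0.05 ]
323 185 [ 67 145 163] [ 0.59  -0.086  0.049]
355 207 [  2 161 192] [ 0.516 -0.195  0.052]
384 205 [ 68 146 161] [ 0.525 -0.293  0.047]
240 197 [106 189 178] [0.548 0.202 0.006]
291 138 [ 42  12 107] [0.753 0.026 0.033]
290 240 [  1 191 179] [0.402 0.024 0.029]
315 200 [ 50   4 191] [ 0.541 -0.06   0.012]
green
[215. 106.] 848 278 78 38 20 151
[279. 143.] 735 67 38 54 42 24
[324. 185.] 591 -89 49 49 26 106
[354. 185.] 589 -191 49 48 25 91
[385. 204.] 530 -298 48 51 24 91
[325. 210.] 504 -96 49 49 25 105
[357. 232.] 432 -203 49 50 26 104
[328. 233.] 427 -106 49 49 26 103
red
[356. 207.] 518 -198 49 48 24 91
blue rim
[235. 198.] 544 194 85 229 224 8
[632. 370.] 16 -1060 88 180 32 170
blue floor
[241. 198.] 545 198 6 209 203 8
[608. 367.] -5 -1050 0 211 19 176
orange
[283. 188.] 565 40 180 31 11 9
lid [(418, 637), (-54, 340), (107, 1405)]
[[0.637 0.319 0.107]
 [0.624 0.321 0.131]
 [0.6   0.317 0.144]
 [0.63  0.325 0.153]
 [0.629 0.325 0.161]
 [0.556 0.315 0.168]
 [0.513 0.312 0.173]
 [0.455 0.299 0.178]
 [0.449 0.303 0.184]
 [0.515 0.312 0.191]
 [0.614 0.326 0.198]
 [0.574 0.319 0.205]
 [0.466 0.308 0.211]
 [0.454 0.305 0.218]
 [0.599 0.326 0.224]
 [0.621 0.33  0.231]
 [0.498 0.313 0.237]
 [0.608 0.329 0.244]
 [0.529 0.318 0.25 ]
 [0.485 0.315 0.256]
 [0.545 0.321 0.261]
 [0.493 0.314 0.267]
 [0.581 0.327 0.273]
 [0.515 0.32  0.278]
 [0.633 0.333 0.284]
 [0.607 0.331 0.288]
 [0.542 0.324 0.295]
 [0.44  0.31  0.3  ]
 [0.58  0.33  0.304]
 [0.566 0.332 0.306]
 [0.533 0.324 0.307]
 [0.511 0.323 0.31 ]]
```

```bash
cat >> h.py <<'E'
def plan(wps,start=None):
    """wps: (x_mm,y_mm,z_mm,yaw_deg of tool x); prints the call-relative shares from each previous waypoint"""
    if start is None:
        o,p,M=obs();yaw=np.arctan2(M[1,0],M[0,0]);p=p*1000
    else: p=np.array(start[:3],float);yaw=np.radians(start[3])
    for w in wps:
        d=np.array(w[:3])-p;c,s=np.cos(yaw),np.sin(yaw)
        a=np.radians(w[3])-yaw;a=(a+np.pi)%(2*np.pi)-np.pi
        v=np.array([d[0]*c+d[1]*s,d[0]*s-d[1]*c,-d[2]])/200
        print(w,'->',v.round(3),'twist',round(-a/1.5,3));p=np.array(w[:3],float);yaw=np.radians(w[3])
def tote(x,y,z=0): # tote frame mm -> world
    a=np.radians(8);c,s=np.cos(a),np.sin(a);return (round(545+c*x-s*y,1),round(198+s*x+c*y,1),z,98)
E
python3 - <<'E'
from h import *
o,p,M=obs();print(p,np.degrees(np.arctan2(M[1,0],M[0,0])))
plan([(300,-400,260,60),(427,-106,260,103)])
E
```

```text
[ 0.16539532 -0.55017778  0.23844446] 16.72005692199377
(300, -400, 260, 60) -> [ 0.861 -0.526 -0.108] twist -0.504
(427, -106, 260, 103) -> [ 1.591 -0.185 -0.   ] twist -0.5
```

```bash
python3 -m handwheel '[[[0.3,-0.18,-0.108,-0.17],[0.6,-0.37,-0.108,-0.34],[0.861,-0.526,-0.108,-0.504],[0.861,-0.526,-0.108,-0.504],[0.861,-0.526,-0.108,-0.504],[0.861,-0.526,-0.108,-0.504],[0.861,-0.526,-0.108,-0.504]]]' 45
python3 -m handwheel '[[[0.3,-0.035,0,0],[0.6,-0.07,0,0],[0.9,-0.11,0,0],[0.9,-0.11,0,0],[0.9,-0.11,0,0],[0.9,-0.11,0,0]]]'
python3 - <<'E'
from h import *
plan([(427,-106,110,103)])
E
```

```text
time_s: 0.98
eef_pos: [0.2993, -0.4012, 0.2607]
eef_rot: [-0.0, 0.867, 0.499, -0.0]
wrist_force: [0.1, -0.7, 0.9]
opening: 0.529
grasp_force: 0.0
time_s: 1.72
eef_pos: [0.3704, -0.235, 0.2609]
eef_rot: [0.0, 0.867, 0.499, -0.0]
wrist_force: [1.0, -0.5, 0.0]
opening: 0.528
grasp_force: 0.0
(427, -106, 110, 103) -> [ 0.7   -0.079  0.754] twist -0.502
```

```bash
python3 -m handwheel '[[[0.3,-0.035,0.2,-0.12],[0.6,-0.07,0.5,-0.24],[0.7,-0.079,0.754,-0.36],[0.7,-0.079,0.754,-0.502],[0.7,-0.079,0.754,-0.502],[0.7,-0.079,0.754,-0.502],[0.7,-0.079,0.754,-0.502]]]'
python3 - <<'E'
from h import *
c=cam('wrist');save(c,'w1.png')
[print(*b) for b in blobs(c,(50,90,50),(80,255,255),200)]
c=cam('top');[print(*b) for b in blobs(c,(50,90,60),(80,255,255),30)]
plan([(427,-106,50,103)])
E
```

```text
time_s: 2.6
eef_pos: [0.428, -0.1058, 0.1114]
eef_rot: [0.001, 0.623, 0.782, 0.0]
wrist_force: [-0.5, 1.0, 0.7]
opening: 0.53
grasp_force: 0.0
[315. 214.] 427 -105 47 51 26 104
[424. 223.] 504 -94 47 51 27 104
[538. 239.] 591 -88 47 51 27 106
[295. 320.] 432 -201 47 50 26 104
[214. 106.] 848 287 76 44 31 118
[279. 143.] 735 67 38 53 43 27
[324. 185.] 591 -89 49 49 26 106
[354. 185.] 589 -191 49 48 24 91
[385. 204.] 530 -299 49 50 24 91
[329. 208.] 507 -105 50 30 25 105
(427, -106, 50, 103) -> [-0.002 -0.004  0.306] twist 0.0
```

View pics/w1.png

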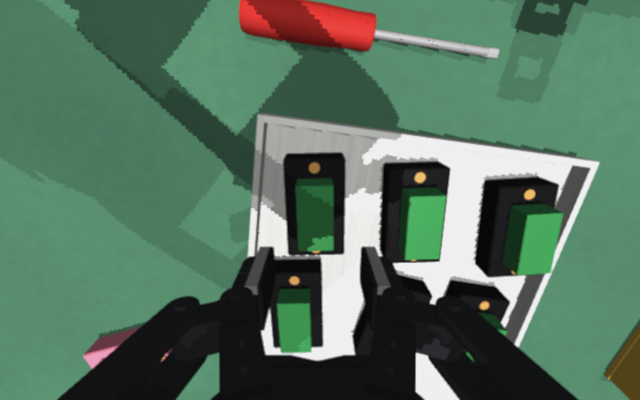

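The wrist view shows the target module at (315,215) under the open fingers at (260,280) and (375,280). The three other rows are clear and agree with the top measurement.

```bash
python3 -m handwheel '[[[-0.002,-0.004,0.15,0],[-0.002,-0.004,0.306,0],[-0.002,-0.004,0.306,0],[-0.002,-0.004,0.306,0]]]'
python3 - <<'E'
from h import *
c=ctrl.camera('wrist');print(np.array(c['T_tool_cam']).round(3))
c=cam('wrist');P=cloud(c)
# fingers' lowest points within 70mm of TCP
o,p,M=obs();L=(P-p)@M
m=(abs(L[...,0])<.02)&(abs(L[...,1])<.05)&(abs(L[...,1])>.018)&(L[...,2]<.012)&(c['range_z']>0)
for s in(-1,1):
    Q=L[m&(np.sign(L[...,1])==s)];print(len(Q),np.percentile(Q[:,2],[50,95,99,100]).round(3),np.percentile(Q[:,1],[1,50,99]).round(3))
plan([(427,-106,44,103)])
E
```

```text
time_s: 3.2
eef_pos: [0.4272, -0.1054, 0.05]
eef_rot: [0.001, 0.622, 0.783, 0.0]
wrist_force: [0.2, 0.1, 0.7]
opening: 0.526
grasp_force: 0.0
[[-0.    -0.947 -0.32   0.083]
 [ 1.    -0.    -0.001  0.001]
 [ 0.001 -0.32   0.947 -0.133]
 [ 0.     0.     0.     1.   ]]
10733 [-0.05  -0.01   0.001  0.007] [-0.05  -0.036 -0.018]
10339 [-0.05  -0.01   0.001  0.008] [0.018 0.034 0.05 ]
(427, -106, 44, 103) -> [-0.002 -0.003  0.032] twist 0.002
```

```bash
python3 -m handwheel '[[[0,0,-0.15,0],[0,0,-0.3,0],[0,0,-0.3,0.12],[0,0,-0.3,0.3],[0,0,-0.3,0.5],[0,0,-0.3,0.5],[0,0,-0.3,0.5],[0,0,-0.3,0.5]]]' 63
python3 -m handwheel '[[[0,0,0,0.15],[0,0,0,0.3],[0,0,0,0.5],[0,0,0,0.547],[0,0,0,0.547],[0,0,0,0.547]]]'
python3 - <<'E'
from h import *
c=cam('wrist');save(c,'w2.png')
[print(*b) for b in blobs(c,(50,90,50),(80,255,255),200)]
print('red');[print(*b) for b in blobs(c,(0,130,60),(8,255,255),30)]
plan([(427,-105,44,13),(427,-105,260,8)]+[tote(66,48,250)])
E
```

```text
time_s: 4.3
eef_pos: [0.4268, -0.1051, 0.1095]
eef_rot: [0.001, 0.864, 0.503, 0.0]
wrist_force: [0.3, -0.1, -0.7]
opening: 0.738
grasp_force: 0.0
time_s: 5.05
eef_pos: [0.4266, -0.1049, 0.1091]
eef_rot: [0.0, 0.993, 0.116, 0.0]
wrist_force: [0.2, 0.3, 0.1]
opening: 0.735
grasp_force: 0.0
[534.   9.] 581 -192 47 52 13 101
[331. 103.] 505 -94 47 50 26 105
[614. 138.] 529 -287 47 33 27 91
[319. 217.] 427 -105 47 50 26 104
[450. 238.] 432 -202 47 51 26 104
red
[490. 120.] 518 -198 47 51 26 87
(427, -105, 44, 13) -> [0.002 0.001 0.325] twist 0.004
(427, -105, 260, 8) -> [ 0.    0.   -1.08] twist 0.058
(np.float64(603.7), np.float64(254.7), 250, 98) -> [ 1.125 -1.658  0.05 ] twist -1.047
```

```bash
sed -i 's/,z,98)/,z,8)/' h.py
python3 -m handwheel '[[[0.002,0.001,0.16,0],[0.002,0.001,0.325,0],[0.002,0.001,0.325,0],[0.002,0.001,0.325,0]]]'
python3 -m handwheel '[[[0,0,0,0],[0,0,0,0],[0,0,0,0],[0,0,0,0],[0,0,0,0],[0,0,0,0]]]' 40
python3 -m handwheel '[[[0,0,-0.1,0],[0,0,-0.3,0],[0,0,-0.6,0],[0,0,-0.9,0],[0,0,-1,0],[0,0,-1,0],[0,0,-1,0]]]'
python3 - <<'E'
from h import *
plan([(480,80,260,8),tote(-66,48,230),tote(-66,48,50)])
E
```

```text
time_s: 5.6
eef_pos: [0.4275, -0.1053, 0.0448]
eef_rot: [0.0, 0.993, 0.115, 0.0]
wrist_force: [1.5, -1.2, -0.4]
opening: 0.738
grasp_force: 0.0
time_s: 6.35
eef_pos: [0.4282, -0.1057, 0.0457]
eef_rot: [0.001, 0.993, 0.115, 0.001]
wrist_force: [-1.3, 0.7, 6.1]
opening: 0.566
grasp_force: 62.3
time_s: 7.22
eef_pos: [0.4262, -0.1046, 0.2428]
eef_rot: [-0.0, 0.993, 0.115, -0.001]
wrist_force: [0.1, -0.0, -1.6]
opening: 0.562
grasp_force: 62.9
(480, 80, 260, 8) -> [ 0.473 -0.837 -0.086] twist 0.061
(np.float64(473.0), np.float64(236.3), 230, 8) -> [ 0.074 -0.779  0.15 ] twist -0.0
(np.float64(473.0), np.float64(236.3), 50, 8) -> [0.  0.  0.9] twist -0.0
```

```bash

python3 -m handwheel '[[[0.14,-0.25,-0.086,0.02],[0.28,-0.5,-0.086,0.06],[0.42,-0.75,-0.086,0.061],[0.473,-0.837,-0.086,0.061],[0.473,-0.837,-0.086,0.061],[0.473,-0.837,-0.086,0.061]]]'
python3 -m handwheel '[[[0.02,-0.25,0,0],[0.05,-0.5,0.05,0],[0.074,-0.779,0.15,0],[0.074,-0.779,0.15,0],[0.074,-0.779,0.15,0],[0.074,-0.779,0.15,0]]]'
python3 - <<'E'
from h import *
c=cam('wrist');save(c,'w3.png')
[print(*b) for b in blobs(c,(50,90,50),(80,255,255),200,(.03,.3))]
plan([tote(-66,48,120),tote(-66,48,47)])
E
```

```text
time_s: 7.98
eef_pos: [0.48, 0.0791, 0.2597]
eef_rot: [0.0, 0.998, 0.069, -0.001]
wrist_force: [-0.4, -0.5, -2.2]
opening: 0.56
grasp_force: 63.1
time_s: 8.72
eef_pos: [0.4746, 0.2344, 0.2316]
eef_rot: [0.0, 0.998, 0.068, 0.0]
wrist_force: [0.2, 0.2, -1.7]
opening: 0.562
grasp_force: 63.4
[608. 188.] 506 -94 47 52 26 105
[317. 264.] 474 235 233 49 27 98
(np.float64(473.0), np.float64(236.3), 120, 8) -> [-0.007 -0.01   0.558] twist -0.002
(np.float64(473.0), np.float64(236.3), 47, 8) -> [0.    0.    0.365] twist -0.0
```

View pics/w3.png

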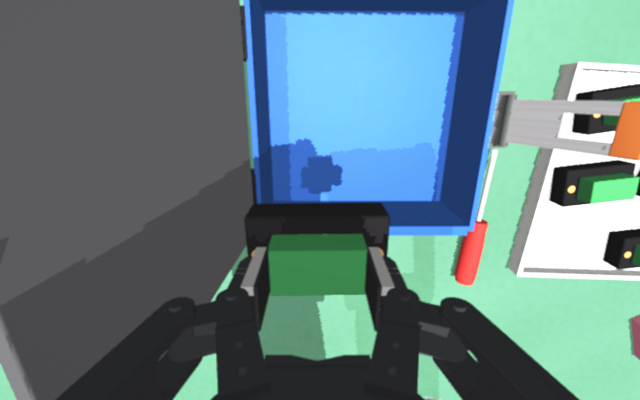

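The module at (317,264) is held square in the jaws over the tote's near corner. The lid is upright on the left and the hasp stands open at (560,120). I'll refine the tote fit from this cloud.

```bash

python3 - <<'E'
from h import *
c=load('wrist');P=cloud(c);a=np.radians(8);d=P[...,:2]*1000-[545,198]
X=d[...,0]*np.cos(a)+d[...,1]*np.sin(a);Y=-d[...,0]*np.sin(a)+d[...,1]*np.cos(a);Z=P[...,2]*1000
hsv=cv2.cvtColor(c['color'],cv2.COLOR_RGB2HSV);b=cv2.inRange(hsv,(100,120,40),(125,255,255))>0
# +x rim
for lo,hi in((-90,-30),(30,90)):
    m=b&(abs(Z-85)<4)&(X>85)&(Y>lo)&(Y<hi);print('x rim',m.sum(),np.percentile(X[m],[2,98]) if m.any() else '')
    m=b&(abs(Z-85)<4)&(Y<-85)&(X>lo)&(X<hi);print('-y rim',m.sum(),np.percentile(Y[m],[2,98]) if m.any() else '')
m=b&(abs(Z-85)<4)&(X<-85)&(Y<0);print('-x rim',np.percentile(X[m],[2,98]) if m.any() else '')
m=b&(abs(Z-5)<5);print('floor',Z[m].mean(),np.percentile(X[m],[1,99]),np.percentile(Y[m],[1,99]))
E
```

```text
x rim 0 
-y rim 388 [-113.03780007 -107.33456924]
x rim 0 
-y rim 567 [-113.41032636 -107.7109212 ]
-x rim [-117.48627031  -88.37478306]
floor 3.6009890114802263 [-105.48726375  103.51279387] [-108.0081802   100.27060674]
```

```bash
python3 -m handwheel '[[[-0.007,-0.01,0.28,-0.002],[-0.007,-0.01,0.558,-0.002],[-0.007,-0.01,0.6,-0.002],[-0.007,-0.01,0.6,-0.002]]]'
```

```text
time_s: 9.28
eef_pos: [0.4732, 0.2373, 0.1122]
eef_rot: [-0.0, 0.998, 0.07, 0.0]
wrist_force: [0.6, 0.7, -1.3]
opening: 0.56
grasp_force: 63.4
```

```bash
sed -i 's/(545+c/(544.5+c/;s/(198+s/(195+s/' h.py; python3 - <<'E'
from h import *
plan([tote(-65,48,47)])
E
```

```text
(np.float64(473.5), np.float64(233.5), 47, 8) -> [-0.001  0.019  0.326] twist 0.001
```

```bash
python3 -m handwheel '[[[0,0.019,0.1,0],[0,0.019,0.2,0],[0,0.019,0.28,0],[0,0.019,0.326,0],[0,0.019,0.326,0],[0,0.019,0.326,0]]]'
python3 -m handwheel '[[[0,0,0,0],[0,0,0,0],[0,0,0,0],[0,0,0,0]]]' 62
python3 -m handwheel '[[[0,0,-0.3,0],[0,0,-0.6,0],[0,0,-0.9,0],[0,0,-1,0],[0,0,-1,0],[0,0,-1,0]]]'
python3 - <<'E'
from h import *
c=cam('wrist')
[print(*b) for b in blobs(c,(50,90,50),(80,255,255),200,(.03,.3))]
c=cam('top');[print(*b) for b in blobs(c,(50,90,60),(80,255,255),30)]
plan([(490,70,260,10),(504,-95,230,15),(504,-95,46,15)])
E
```

```text
time_s: 10.02
eef_pos: [0.4732, 0.2341, 0.0465]
eef_rot: [-0.0, 0.997, 0.071, 0.0]
wrist_force: [1.3, 0.4, -1.7]
opening: 0.562
grasp_force: 63.5
time_s: 10.52
eef_pos: [0.4729, 0.234, 0.046]
eef_rot: [-0.0, 0.997, 0.071, 0.0]
wrist_force: [0.6, -0.2, 0.7]
opening: 0.729
grasp_force: 0.0
time_s: 11.28
eef_pos: [0.4719, 0.2337, 0.2443]
eef_rot: [0.0, 0.997, 0.071, -0.001]
wrist_force: [0.2, -0.2, -0.6]
opening: 0.726
grasp_force: 0.0
[317. 172.] 472 235 47 49 27 100
[598. 183.] 505 -94 47 52 27 105
[632. 250.] 429 -179 38 28 12 171
[214. 107.] 847 285 76 43 32 138
[279. 143.] 734 67 38 53 42 22
[324. 185.] 591 -90 48 49 26 107
[354. 185.] 589 -191 49 48 25 91
[385. 204.] 529 -298 49 50 24 91
[325. 210.] 504 -96 49 49 25 105
[230. 219.] 471 232 49 50 24 102
[357. 232.] 431 -203 49 49 26 104
(490, 70, 260, 10) -> [-0.025  0.823 -0.081] twist -0.022
(504, -95, 230, 15) -> [-0.074  0.825  0.15 ] twist -0.058
(504, -95, 46, 15) -> [0.   0.   0.92] twist -0.0
```

```bash

python3 -m handwheel '[[[-0.01,0.3,-0.081,-0.022],[-0.02,0.6,-0.081,-0.022],[-0.025,0.823,-0.081,-0.022],[-0.025,0.823,-0.081,-0.022],[-0.025,0.823,-0.081,-0.022]]]'
python3 -m handwheel '[[[-0.03,0.3,0,-0.02],[-0.06,0.6,0.05,-0.058],[-0.074,0.825,0.15,-0.058],[-0.074,0.825,0.15,-0.058],[-0.074,0.825,0.15,-0.058]]]'
python3 -m handwheel '[[[0,0,0.3,0],[0,0,0.6,0],[0,0,0.6,0]]]'
python3 - <<'E'
from h import *
c=cam('wrist')
[print(*b) for b in blobs(c,(50,90,50),(80,255,255),200,(.03,.3))]
plan([(504,-94,46,15)])
plan([(515,60,260,8),tote(0,48,230),tote(0,48,47)],(504,-94,246,15))
E
```

```text
time_s: 12.0
eef_pos: [0.4906, 0.0706, 0.261]
eef_rot: [-0.0, 0.996, 0.087, -0.001]
wrist_force: [-0.5, 0.4, -0.8]
opening: 0.728
grasp_force: 0.0
time_s: 12.62
eef_pos: [0.5052, -0.0933, 0.2318]
eef_rot: [-0.001, 0.991, 0.131, -0.0]
wrist_force: [-0.3, 0.3, -0.1]
opening: 0.727
grasp_force: 0.0
time_s: 13.0
eef_pos: [0.5018, -0.0913, 0.1083]
eef_rot: [-0.003, 0.991, 0.132, -0.004]
wrist_force: [-0.1, 0.6, 0.2]
opening: 0.73
grasp_force: 0.0
[353.  87.] 592 -88 47 50 26 106
[502. 133.] 591 -191 47 51 26 93
[325. 214.] 505 -94 47 50 26 105
[592. 251.] 529 -297 47 53 26 92
(504, -94, 46, 15) -> [-0.003  0.006  0.328] twist 0.002
(515, 60, 260, 8) -> [ 0.252 -0.73  -0.07 ] twist 0.081
(np.float64(537.8), np.float64(242.5), 230, 8) -> [ 0.24  -0.888  0.15 ] twist -0.0
(np.float64(537.8), np.float64(242.5), 47, 8) -> [0.    0.    0.915] twist -0.0
```

```bash

python3 -m handwheel '[[[0,0,0.16,0],[0,0,0.325,0],[0,0,0.325,0],[0,0,0.325,0]]]'
python3 -m handwheel '[[[0,0,0,0],[0,0,0,0],[0,0,0,0],[0,0,0,0],[0,0,0,0]]]' 40
python3 -m handwheel '[[[0,0,-0.1,0],[0,0,-0.35,0],[0,0,-0.65,0],[0,0,-0.95,0],[0,0,-1,0],[0,0,-1,0],[0,0,-1,0]]]'
python3 -m handwheel '[[[0.1,-0.28,-0.07,0.04],[0.2,-0.55,-0.07,0.081],[0.252,-0.73,-0.07,0.081],[0.252,-0.73,-0.07,0.081],[0.252,-0.73,-0.07,0.081],[0.252,-0.73,-0.07,0.081]]]'
python3 -m handwheel '[[[0.08,-0.28,0,0],[0.16,-0.58,0.05,0],[0.24,-0.888,0.15,0],[0.24,-0.888,0.15,0],[0.24,-0.888,0.15,0],[0.24,-0.888,0.15,0],[0.24,-0.888,0.15,0]]]'
python3 - <<'E'
from h import *
c=cam('wrist')
[print(*b) for b in blobs(c,(50,90,50),(80,255,255),200,(.03,.3))]
plan([tote(0,48,47)])
E
```

```text
time_s: 13.55
eef_pos: [0.5075, -0.0952, 0.0501]
eef_rot: [0.001, 0.991, 0.131, 0.002]
wrist_force: [0.2, -0.1, 0.4]
opening: 0.724
grasp_force: 0.0
time_s: 14.18
eef_pos: [0.5073, -0.0954, 0.0503]
eef_rot: [0.001, 0.991, 0.131, 0.002]
wrist_force: [-1.8, 1.2, 11.3]
opening: 0.553
grasp_force: 59.8
time_s: 15.05
eef_pos: [0.5041, -0.0943, 0.2452]
eef_rot: [-0.001, 0.991, 0.13, -0.001]
wrist_force: [-0.4, 0.9, -0.4]
opening: 0.552
grasp_force: 62.3
time_s: 15.8
eef_pos: [0.5159, 0.0583, 0.2603]
eef_rot: [0.0, 0.998, 0.069, -0.001]
wrist_force: [0.3, 0.6, -1.3]
opening: 0.556
grasp_force: 62.5
time_s: 16.68
eef_pos: [0.5394, 0.2405, 0.2318]
eef_rot: [0.0, 0.998, 0.069, 0.001]
wrist_force: [0.1, -0.6, -2.1]
opening: 0.55
grasp_force: 62.7
[526.  17.] 724 63 36 50 37 113
[613. 170.] 591 -85 47 47 26 107
[317. 261.] 538 241 229 50 27 98
[628. 301.] 429 -187 42 28 22 12
(np.float64(537.8), np.float64(242.5), 47, 8) -> [-0.006 -0.01   0.924] twist -0.001
```

```bash

python3 -m handwheel '[[[-0.006,-0.01,0.3,0],[-0.006,-0.01,0.55,0],[-0.006,-0.01,0.7,0],[-0.006,-0.01,0.8,0],[-0.006,-0.01,0.86,0],[-0.006,-0.01,0.9,0],[-0.006,-0.01,0.9,0],[-0.006,-0.01,0.9,0]]]'
python3 -m handwheel '[[[0,0,0,0],[0,0,0,0],[0,0,0,0],[0,0,0,0]]]' 62
python3 -m handwheel '[[[0,0,-0.3,0],[0,0,-0.6,0],[0,0,-0.9,0],[0,0,-1,0],[0,0,-1,0],[0,0,-1,0]]]'
python3 - <<'E'
from h import *
c=cam('wrist')
[print(*b) for b in blobs(c,(50,90,50),(80,255,255),200,(.03,.3))]
c=cam('top');[print(*b) for b in blobs(c,(50,90,60),(80,255,255),30)]
plan([(540,70,260,12),(591,-88,230,16),(591,-88,110,16)])
E
```

```text
time_s: 17.73
eef_pos: [0.538, 0.2439, 0.052]
eef_rot: [-0.0, 0.998, 0.07, 0.001]
wrist_force: [-0.2, 0.1, -1.9]
opening: 0.551
grasp_force: 62.7
time_s: 18.23
eef_pos: [0.5375, 0.2437, 0.0513]
eef_rot: [-0.0, 0.998, 0.07, 0.0]
wrist_force: [0.0, -0.3, -1.2]
opening: 0.723
grasp_force: 0.0
time_s: 18.98
eef_pos: [0.5364, 0.2435, 0.2493]
eef_rot: [0.0, 0.998, 0.07, -0.001]
wrist_force: [-0.5, -0.8, -0.6]
opening: 0.724
grasp_force: 0.0
[519.  17.] 724 63 36 52 39 110
[606. 164.] 591 -88 47 52 26 107
[318. 171.] 536 244 47 49 27 98
[318. 222.] 473 235 47 49 26 99
[624. 290.] 430 -192 45 34 27 104
[214. 107.] 846 287 76 42 30 110
[279. 143.] 735 66 38 53 42 27
[324. 185.] 591 -89 49 49 26 108
[354. 185.] 589 -191 49 48 25 91
[226. 199.] 536 242 49 51 26 97
[385. 204.] 530 -298 48 51 24 91
[228. 219.] 472 233 48 52 26 100
[357. 232.] 431 -203 49 49 26 104
(540, 70, 260, 12) -> [-0.103  0.861 -0.056] twist -0.046
(591, -88, 230, 16) -> [0.085 0.826 0.15 ] twist -0.047
(591, -88, 110, 16) -> [0.  0.  0.6] twist -0.0
```

```bash

python3 -m handwheel '[[[-0.03,0.3,-0.056,-0.046],[-0.06,0.6,-0.056,-0.046],[-0.103,0.861,-0.056,-0.046],[-0.103,0.861,-0.056,-0.046],[-0.103,0.861,-0.056,-0.046]]]'
python3 -m handwheel '[[[0.03,0.3,0,-0.02],[0.06,0.6,0.05,-0.047],[0.085,0.826,0.15,-0.047],[0.085,0.826,0.15,-0.047],[0.085,0.826,0.15,-0.047]]]'
python3 -m handwheel '[[[0,0,0.3,0],[0,0,0.6,0],[0,0,0.6,0],[0,0,0.6,0]]]'
python3 - <<'E'
from h import *
c=cam('wrist')
[print(*b) for b in blobs(c,(50,90,50),(80,255,255),200,(.03,.3))]
plan([(591,-88,48,16)])
plan([(600,60,260,8),tote(65,48,230),tote(65,48,50)],(591,-88,248,16))
E
```

```text
time_s: 19.7
eef_pos: [0.5406, 0.0705, 0.2612]
eef_rot: [-0.0, 0.995, 0.104, -0.001]
wrist_force: [0.2, 0.4, 1.3]
opening: 0.726
grasp_force: 0.0
time_s: 20.32
eef_pos: [0.5919, -0.0861, 0.2318]
eef_rot: [-0.001, 0.99, 0.14, -0.0]
wrist_force: [0.0, -0.0, -0.6]
opening: 0.728
grasp_force: 0.0
time_s: 20.82
eef_pos: [0.5936, -0.087, 0.115]
eef_rot: [0.001, 0.99, 0.14, 0.001]
wrist_force: [0.9, 0.6, -0.0]
opening: 0.725
grasp_force: 0.0
[319. 217.] 592 -88 47 50 26 107
[449. 253.] 591 -191 47 51 26 93
[540. 340.] 539 -304 47 52 22 63
(591, -88, 48, 16) -> [-0.016 -0.002  0.339] twist 0.001
(600, 60, 260, 8) -> [ 0.247 -0.699 -0.06 ] twist 0.093
(np.float64(602.2), np.float64(251.6), 230, 8) -> [ 0.144 -0.947  0.15 ] twist -0.0
(np.float64(602.2), np.float64(251.6), 50, 8) -> [0.  0.  0.9] twist -0.0
```

```bash

python3 -m handwheel '[[[-0.006,0,0.16,0],[-0.006,0,0.325,0],[-0.006,0,0.33,0],[-0.006,0,0.33,0],[-0.006,0,0.33,0]]]'
python3 -m handwheel '[[[0,0,0,0],[0,0,0,0],[0,0,0,0],[0,0,0,0],[0,0,0,0]]]' 40
python3 -m handwheel '[[[0,0,-0.1,0],[0,0,-0.35,0],[0,0,-0.65,0],[0,0,-0.95,0],[0,0,-1,0],[0,0,-1,0],[0,0,-1,0]]]'
python3 -m handwheel '[[[0.1,-0.28,-0.06,0.04],[0.2,-0.55,-0.06,0.093],[0.247,-0.7,-0.06,0.093],[0.247,-0.7,-0.06,0.093],[0.247,-0.7,-0.06,0.093],[0.247,-0.7,-0.06,0.093]]]'
python3 -m handwheel '[[[0.04,-0.28,0,0],[0.08,-0.58,0.05,0],[0.144,-0.88,0.15,0],[0.144,-0.947,0.15,0],[0.144,-0.947,0.15,0],[0.144,-0.947,0.15,0],[0.144,-0.947,0.15,0]]]'
python3 - <<'E'
from h import *
c=cam('wrist')
[print(*b) for b in blobs(c,(50,90,50),(80,255,255),200,(.03,.3))]
plan([tote(65,48,50)])
E
```

```text
time_s: 21.5
eef_pos: [0.5926, -0.0886, 0.0488]
eef_rot: [0.001, 0.99, 0.139, 0.002]
wrist_force: [0.1, -0.3, 0.8]
opening: 0.725
grasp_force: 0.0
time_s: 22.12
eef_pos: [0.5922, -0.0886, 0.0485]
eef_rot: [0.001, 0.99, 0.139, 0.001]
wrist_force: [-2.5, 0.3, 8.2]
opening: 0.556
grasp_force: 61.5
time_s: 23.0
eef_pos: [0.5895, -0.0876, 0.244]
eef_rot: [-0.001, 0.99, 0.139, -0.002]
wrist_force: [0.1, -0.3, -2.9]
opening: 0.558
grasp_force: 62.7
time_s: 23.75
eef_pos: [0.5994, 0.0589, 0.2574]
eef_rot: [0.0, 0.998, 0.069, -0.001]
wrist_force: [0.7, -0.7, -1.6]
opening: 0.556
grasp_force: 62.9
time_s: 24.62
eef_pos: [0.6024, 0.2499, 0.229]
eef_rot: [0.0, 0.998, 0.069, 0.001]
wrist_force: [0.8, -0.6, -1.1]
opening: 0.557
grasp_force: 63.0
[516.  72.] 734 67 36 59 50 25
[317. 261.] 602 251 228 50 27 98
[623. 340.] 431 -195 45 39 27 103
(np.float64(602.2), np.float64(251.6), 50, 8) -> [ 0.001 -0.007  0.895] twist -0.001
```

Next I place it and plan the next pick, checking the tray after rising.

```bash

python3 -m handwheel '[[[0.001,-0.007,0.3,0],[0.001,-0.007,0.55,0],[0.001,-0.007,0.7,0],[0.001,-0.007,0.8,0],[0.001,-0.007,0.86,0],[0.001,-0.007,0.893,0],[0.001,-0.007,0.893,0],[0.001,-0.007,0.893,0]]]'
python3 -m handwheel '[[[0,0,0,0],[0,0,0,0],[0,0,0,0],[0,0,0,0]]]' 62
python3 -m handwheel '[[[0,0,-0.3,0],[0,0,-0.6,0],[0,0,-0.9,0],[0,0,-1,0],[0,0,-1,0],[0,0,-1,0]]]'
python3 - <<'E'
from h import *
c=cam('wrist')
[print(*b) for b in blobs(c,(50,90,50),(80,255,255),200,(.03,.3))]
c=cam('top');[print(*b) for b in blobs(c,(50,90,60),(80,255,255),30)]
plan([(590,80,260,8),(590,-100,250,4),(590,-192,200,2),(590,-192,110,2)])
E
```

```text
time_s: 25.68
eef_pos: [0.6025, 0.2533, 0.0509]
eef_rot: [-0.0, 0.998, 0.07, 0.001]
wrist_force: [-1.0, -0.3, -1.0]
opening: 0.56
grasp_force: 63.0
time_s: 26.18
eef_pos: [0.6018, 0.2533, 0.0499]
eef_rot: [-0.0, 0.998, 0.07, 0.0]
wrist_force: [0.3, 0.2, 0.5]
opening: 0.727
grasp_force: 0.0
time_s: 26.92
eef_pos: [0.6004, 0.2529, 0.2468]
eef_rot: [0.0, 0.998, 0.07, -0.002]
wrist_force: [0.5, -0.5, -0.6]
opening: 0.725
grasp_force: 0.0
[509.  71.] 734 68 36 59 50 25
[317. 170.] 602 254 47 50 26 98
[317. 223.] 536 244 47 50 26 98
[318. 269.] 472 235 47 49 27 98
[618. 329.] 432 -201 47 50 28 104
[214. 106.] 849 286 77 43 32 126
[279. 143.] 735 67 38 54 42 25
[223. 180.] 602 251 49 51 26 99
[354. 185.] 589 -191 49 48 24 92
[226. 200.] 535 242 49 50 26 98
[385. 204.] 530 -298 49 51 24 91
[228. 219.] 472 233 49 50 26 99
[357. 232.] 431 -203 49 49 26 104
(590, 80, 260, 8) -> [-0.172  0.848 -0.067] twist 0.0
(590, -100, 250, 4) -> [-0.125  0.891  0.05 ] twist 0.047
(590, -192, 200, 2) -> [-0.032  0.459  0.25 ] twist 0.023
(590, -192, 110, 2) -> [0.   0.   0.45] twist -0.0
```

```bash

python3 -m handwheel '[[[-0.05,0.28,-0.067,0],[-0.1,0.56,-0.067,0],[-0.172,0.848,-0.067,0],[-0.172,0.848,-0.067,0],[-0.172,0.848,-0.067,0]]]'
python3 -m handwheel '[[[-0.04,0.3,0,0.047],[-0.08,0.6,0.05,0.047],[-0.125,0.891,0.05,0.047],[-0.125,0.891,0.05,0.047]]]'
python3 -m handwheel '[[[-0.02,0.25,0.2,0.023],[-0.032,0.459,0.5,0.023],[-0.032,0.459,0.7,0.023],[-0.032,0.459,0.7,0.023],[-0.032,0.459,0.7,0.023]]]'
python3 - <<'E'
from h import *
c=cam('wrist')
[print(*b) for b in blobs(c,(50,90,50),(80,255,255),200,(.03,.3))]
plan([(591,-191,48,2)])
plan([(590,-20,260,8),tote(65,-48,230),tote(65,-48,50)],(591,-191,248,2))
E
```

```text
time_s: 27.65
eef_pos: [0.5909, 0.0805, 0.2619]
eef_rot: [-0.0, 0.998, 0.07, -0.001]
wrist_force: [0.2, 0.5, -0.1]
opening: 0.728
grasp_force: 0.0
time_s: 28.15
eef_pos: [0.5916, -0.1018, 0.2521]
eef_rot: [0.0, 0.999, 0.033, -0.001]
wrist_force: [0.0, 1.2, 0.0]
opening: 0.728
grasp_force: 0.0
time_s: 28.78
eef_pos: [0.5929, -0.1902, 0.1147]
eef_rot: [0.0, 1.0, 0.019, 0.001]
wrist_force: [-0.2, 0.0, -0.2]
opening: 0.726
grasp_force: 0.0
[320. 217.] 591 -191 47 50 26 93
[453. 288.] 530 -297 47 50 26 91
(591, -191, 48, 2) -> [-0.013  0.001  0.339] twist 0.002
(590, -20, 260, 8) -> [ 0.025 -0.855 -0.06 ] twist -0.07
(np.float64(615.5), np.float64(156.5), 230, 8) -> [ 0.249 -0.856  0.15 ] twist -0.0
(np.float64(615.5), np.float64(156.5), 50, 8) -> [0.  0.  0.9] twist -0.0
```

```bash

python3 -m handwheel '[[[-0.006,0,0.16,0],[-0.006,0,0.325,0],[-0.006,0,0.33,0],[-0.006,0,0.33,0],[-0.006,0,0.33,0]]]'
python3 -m handwheel '[[[0,0,0,0],[0,0,0,0],[0,0,0,0],[0,0,0,0],[0,0,0,0]]]' 40
python3 -m handwheel '[[[0,0,-0.1,0],[0,0,-0.35,0],[0,0,-0.65,0],[0,0,-0.95,0],[0,0,-1,0],[0,0,-1,0],[0,0,-1,0]]]'
python3 -m handwheel '[[[0.01,-0.28,-0.06,-0.04],[0.02,-0.55,-0.06,-0.07],[0.025,-0.855,-0.06,-0.07],[0.025,-0.855,-0.06,-0.07],[0.025,-0.855,-0.06,-0.07],[0.025,-0.855,-0.06,-0.07]]]'
python3 -m handwheel '[[[0.07,-0.28,0,0],[0.15,-0.58,0,0],[0.249,-0.856,0.1,0],[0.249,-0.856,0.15,0],[0.249,-0.856,0.15,0],[0.249,-0.856,0.15,0],[0.249,-0.856,0.15,0]]]'
python3 - <<'E'
from h import *
c=cam('wrist');save(c,'w4.png')
[print(*b) for b in blobs(c,(50,90,50),(80,255,255),200,(.03,.3))]
plan([tote(65,-48,50)])
E
```

```text
time_s: 29.45
eef_pos: [0.592, -0.1923, 0.0496]
eef_rot: [0.001, 1.0, 0.018, 0.002]
wrist_force: [0.5, 0.1, 0.5]
opening: 0.723
grasp_force: 0.0
time_s: 30.08
eef_pos: [0.5917, -0.1923, 0.0494]
eef_rot: [0.001, 1.0, 0.018, 0.001]
wrist_force: [-1.1, 0.4, 6.9]
opening: 0.561
grasp_force: 61.1
time_s: 30.95
eef_pos: [0.5891, -0.191, 0.2447]
eef_rot: [-0.001, 1.0, 0.018, -0.002]
wrist_force: [0.4, 0.1, -1.3]
opening: 0.56
grasp_force: 62.5
time_s: 31.7
eef_pos: [0.589, -0.0219, 0.2581]
eef_rot: [-0.0, 0.998, 0.069, -0.001]
wrist_force: [0.4, -0.1, -1.9]
opening: 0.558
grasp_force: 62.8
time_s: 32.58
eef_pos: [0.6153, 0.1544, 0.23]
eef_rot: [0.0, 0.998, 0.069, 0.001]
wrist_force: [0.1, 0.0, -1.8]
opening: 0.562
grasp_force: 63.0
[421.  71.] 735 67 36 58 48 25
[226. 175.] 602 254 47 50 26 99
[229. 231.] 536 247 47 44 26 98
[317. 259.] 615 155 228 50 27 99
[225. 277.] 470 248 47 26 24 9
[559. 340.] 433 -201 47 52 28 103
(np.float64(615.5), np.float64(156.5), 50, 8) -> [ 0.003 -0.009  0.9  ] twist -0.001
```

View pics/w4.png

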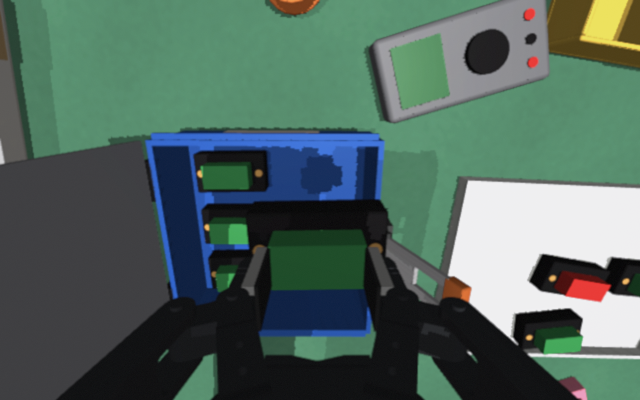

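The held module at (317,260) is clear of the three placed ones at (225,175), (228,230) and (225,277), and the hasp at (420,265) is to its right.

```bash

python3 -m handwheel '[[[0.003,-0.005,0.3,0],[0.003,-0.005,0.55,0],[0.003,-0.005,0.7,0],[0.003,-0.005,0.8,0],[0.003,-0.005,0.86,0],[0.003,-0.005,0.895,0],[0.003,-0.005,0.895,0],[0.003,-0.005,0.895,0]]]'
python3 -m handwheel '[[[0,0,0,0],[0,0,0,0],[0,0,0,0],[0,0,0,0]]]' 62
python3 -m handwheel '[[[0,0,-0.3,0],[0,0,-0.6,0],[0,0,-0.9,0],[0,0,-1,0],[0,0,-1,0],[0,0,-1,0]]]'
python3 - <<'E'
from h import *
c=cam('wrist')
[print(*b) for b in blobs(c,(50,90,50),(80,255,255),200,(.03,.3))]
c=cam('top');[print(*b) for b in blobs(c,(50,90,60),(80,255,255),30)]
plan([(590,-20,260,8),(560,-180,250,4),(530,-298,200,1),(530,-298,110,1)])
E
```

```text
time_s: 33.62
eef_pos: [0.6159, 0.1571, 0.0512]
eef_rot: [0.0, 0.998, 0.07, 0.001]
wrist_force: [-0.0, 0.5, -2.0]
opening: 0.555
grasp_force: 63.0
time_s: 34.12
eef_pos: [0.6152, 0.157, 0.0503]
eef_rot: [0.0, 0.998, 0.07, 0.0]
wrist_force: [1.1, -0.1, -0.3]
opening: 0.725
grasp_force: 0.0
time_s: 34.88
eef_pos: [0.6138, 0.1568, 0.2474]
eef_rot: [-0.0, 0.998, 0.07, -0.002]
wrist_force: [-0.4, -1.1, 0.1]
opening: 0.727
grasp_force: 0.0
[419.  71.] 734 67 36 58 49 25
[232. 170.] 602 254 47 50 27 99
[318. 170.] 616 158 47 49 26 99
[238. 223.] 536 244 47 50 26 98
[631. 277.] 531 -274 40 26 11 162
[551. 329.] 432 -201 47 53 28 101
[213. 107.] 843 285 77 41 22 107
[279. 143.] 735 67 38 54 43 23
[253. 176.] 615 153 49 43 25 99
[223. 180.] 601 252 49 49 27 100
[225. 200.] 535 245 49 45 26 99
[385. 204.] 530 -298 49 50 24 91
[357. 232.] 431 -203 49 50 26 104
(590, -20, 260, 8) -> [-0.242  0.859 -0.064] twist 0.0
(560, -180, 250, 4) -> [-0.26   0.771  0.05 ] twist 0.047
(530, -298, 200, 1) -> [-0.191  0.578  0.25 ] twist 0.035
(530, -298, 110, 1) -> [0.   0.   0.45] twist -0.0
```

```bash

python3 -m handwheel '[[[-0.08,0.28,-0.064,0],[-0.16,0.56,-0.064,0],[-0.242,0.859,-0.064,0],[-0.242,0.859,-0.064,0],[-0.242,0.859,-0.064,0]]]'
python3 -m handwheel '[[[-0.08,0.28,0,0.047],[-0.17,0.56,0.05,0.047],[-0.26,0.771,0.05,0.047],[-0.26,0.771,0.05,0.047]]]'
python3 -m handwheel '[[[-0.09,0.28,0.1,0.035],[-0.191,0.578,0.3,0.035],[-0.191,0.578,0.6,0.035],[-0.191,0.578,0.7,0.035],[-0.191,0.578,0.7,0.035],[-0.191,0.578,0.7,0.035]]]'
python3 - <<'E'
from h import *
c=cam('wrist')
[print(*b) for b in blobs(c,(50,90,50),(80,255,255),200,(.03,.3))]
plan([(530,-298,48,1)])
plan([(560,-140,260,5),(545,0,260,8),tote(0,-48,230)],(530,-298,248,1))
E
```

```text
time_s: 35.6
eef_pos: [0.5907, -0.0198, 0.2615]
eef_rot: [-0.001, 0.998, 0.07, -0.001]
wrist_force: [0.1, 0.9, -0.1]
opening: 0.725
grasp_force: 0.0
time_s: 36.1
eef_pos: [0.5609, -0.181, 0.2519]
eef_rot: [-0.0, 0.999, 0.034, -0.001]
wrist_force: [-0.4, 0.4, 0.3]
opening: 0.727
grasp_force: 0.0
time_s: 36.85
eef_pos: [0.5328, -0.297, 0.1143]
eef_rot: [0.001, 1.0, 0.01, 0.001]
wrist_force: [0.7, -0.2, -0.2]
opening: 0.726
grasp_force: 0.0
[319. 222.] 530 -297 48 49 26 92
(530, -298, 48, 1) -> [-0.015  0.002  0.334] twist 0.001
(560, -140, 260, 5) -> [ 0.164 -0.787 -0.06 ] twist -0.047
(545, 0, 260, 8) -> [-0.014 -0.704 -0.   ] twist -0.035
(np.float64(551.2), np.float64(147.5), 230, 8) -> [ 0.133 -0.726  0.15 ] twist -0.0
```

```bash

python3 -m handwheel '[[[-0.006,0,0.16,0],[-0.006,0,0.325,0],[-0.006,0,0.33,0],[-0.006,0,0.33,0],[-0.006,0,0.33,0]]]'
python3 -m handwheel '[[[0,0,0,0],[0,0,0,0],[0,0,0,0],[0,0,0,0],[0,0,0,0]]]' 40
python3 -m handwheel '[[[0,0,-0.1,0],[0,0,-0.35,0],[0,0,-0.65,0],[0,0,-0.95,0],[0,0,-1,0],[0,0,-1,0],[0,0,-1,0]]]'
python3 -m handwheel '[[[0.05,-0.28,-0.11,-0.04],[0.11,-0.55,-0.11,-0.047],[0.164,-0.787,-0.11,-0.047],[0.164,-0.787,-0.11,-0.047],[0.164,-0.787,-0.11,-0.047]]]'
python3 -m handwheel '[[[-0.01,-0.28,0,-0.035],[-0.014,-0.55,0,-0.035],[-0.014,-0.704,0,-0.035],[-0.014,-0.704,0,-0.035],[-0.014,-0.704,0,-0.035]]]'
python3 -m handwheel '[[[0.05,-0.28,0,0],[0.1,-0.56,0,0],[0.133,-0.726,0.1,0],[0.133,-0.726,0.2,0],[0.133,-0.726,0.2,0],[0.133,-0.726,0.2,0]]]'
python3 - <<'E'
from h import *
c=cam('wrist')
[print(*b) for b in blobs(c,(50,90,50),(80,255,255),200,(.03,.3))]
plan([tote(0,-48,50)])
E
```

```text
time_s: 37.52
eef_pos: [0.5314, -0.2988, 0.0492]
eef_rot: [0.001, 1.0, 0.009, 0.001]
wrist_force: [0.4, -0.5, 0.6]
opening: 0.725
grasp_force: 0.0
time_s: 38.15
eef_pos: [0.5312, -0.2987, 0.049]
eef_rot: [0.001, 1.0, 0.009, 0.001]
wrist_force: [-0.3, 1.7, 7.0]
opening: 0.561
grasp_force: 61.4
time_s: 39.02
eef_pos: [0.5289, -0.297, 0.2446]
eef_rot: [-0.001, 1.0, 0.009, -0.002]
wrist_force: [-0.9, -0.3, -1.8]
opening: 0.555
grasp_force: 62.6
time_s: 39.65
eef_pos: [0.5594, -0.1399, 0.2672]
eef_rot: [-0.0, 0.999, 0.044, -0.001]
wrist_force: [-0.1, 0.1, -2.8]
opening: 0.561
grasp_force: 62.9
time_s: 40.28
eef_pos: [0.545, -0.0014, 0.2684]
eef_rot: [0.0, 0.998, 0.069, -0.0]
wrist_force: [-0.5, 0.1, -2.3]
opening: 0.561
grasp_force: 63.0
time_s: 41.02
eef_pos: [0.5518, 0.1462, 0.2295]
eef_rot: [0.0, 0.998, 0.069, 0.0]
wrist_force: [0.7, -1.2, -1.9]
opening: 0.555
grasp_force: 63.2
[429.  16.] 724 63 36 50 36 114
[221. 115.] 602 254 47 51 26 98
[316. 115.] 615 158 47 50 26 100
[227. 178.] 536 244 47 51 26 98
[229. 231.] 472 238 47 42 26 99
[318. 263.] 550 147 228 49 27 98
[573. 301.] 431 -201 47 52 29 103
(np.float64(551.2), np.float64(147.5), 50, 8) -> [-0.003 -0.006  0.899] twist -0.001
```

```bash

python3 -m handwheel '[[[-0.003,-0.003,0.3,0],[-0.003,-0.003,0.55,0],[-0.003,-0.003,0.7,0],[-0.003,-0.003,0.8,0],[-0.003,-0.003,0.86,0],[-0.003,-0.003,0.892,0],[-0.003,-0.003,0.892,0],[-0.003,-0.003,0.892,0]]]'
python3 -m handwheel '[[[0,0,0,0],[0,0,0,0],[0,0,0,0],[0,0,0,0]]]' 62
python3 -m handwheel '[[[0,0,-0.3,0],[0,0,-0.6,0],[0,0,-0.9,0],[0,0,-1.0,0],[0,0,-1,0],[0,0,-1,0]]]'
python3 - <<'E'
from h import *
c=cam('wrist')
[print(*b) for b in blobs(c,(50,90,50),(80,255,255),200,(.03,.3))]
c=cam('top');[print(*b) for b in blobs(c,(50,90,60),(80,255,255),30)]
plan([(500,-20,265,10),(440,-180,250,12),(432,-202,110,14)])
E
```

```text
time_s: 42.08
eef_pos: [0.5511, 0.1481, 0.0515]
eef_rot: [0.0, 0.998, 0.07, 0.001]
wrist_force: [0.5, -1.2, -1.6]
opening: 0.554
grasp_force: 63.1
time_s: 42.58
eef_pos: [0.5504, 0.1481, 0.0506]
eef_rot: [-0.0, 0.998, 0.07, 0.0]
wrist_force: [0.2, 0.1, 0.5]
opening: 0.725
grasp_force: 0.0
time_s: 43.32
eef_pos: [0.5494, 0.148, 0.2487]
eef_rot: [-0.0, 0.998, 0.07, -0.001]
wrist_force: [-1.0, -0.4, -0.2]
opening: 0.729
grasp_force: 0.0
[425.  16.] 725 63 36 49 38 115
[228. 111.] 602 254 47 51 26 98
[318. 112.] 615 158 47 50 26 98
[233. 171.] 536 244 47 50 26 98
[318. 171.] 550 149 47 49 26 98
[239. 222.] 472 234 47 50 26 99
[563. 290.] 432 -200 47 50 28 105
[214. 107.] 846 284 77 42 26 121
[279. 143.] 734 67 38 54 42 25
[255. 177.] 617 146 48 28 26 96
[256. 196.] 549 142 50 41 24 100
[224. 201.] 531 243 49 52 20 90
[227. 219.] 472 235 49 48 26 99
[357. 232.] 432 -203 50 49 26 104
(500, -20, 265, 10) -> [-0.361  0.797 -0.083] twist -0.023
(440, -180, 250, 12) -> [-0.434  0.736  0.075] twist -0.023
(432, -202, 110, 14) -> [-0.062  0.099  0.7  ] twist -0.023
```

```bash

python3 -m handwheel '[[[-0.12,0.28,-0.083,-0.023],[-0.24,0.55,-0.083,-0.023],[-0.361,0.797,-0.083,-0.023],[-0.361,0.797,-0.083,-0.023],[-0.361,0.797,-0.083,-0.023]]]'
python3 -m handwheel '[[[-0.14,0.25,0,-0.023],[-0.28,0.5,0.05,-0.023],[-0.434,0.736,0.075,-0.023],[-0.434,0.736,0.075,-0.023],[-0.434,0.736,0.075,-0.023]]]'
python3 -m handwheel '[[[-0.062,0.099,0.3,-0.023],[-0.062,0.099,0.6,-0.023],[-0.062,0.099,0.68,-0.023],[-0.062,0.099,0.68,-0.023],[-0.062,0.099,0.68,-0.023]]]'
python3 - <<'E'
from h import *
c=cam('wrist')
[print(*b) for b in blobs(c,(50,90,50),(80,255,255),200,(.03,.3))]
plan([(432,-202,48,14)])
plan([(470,-40,265,10),tote(-66,-48,265)],(432,-202,248,14))
E
```

```text
time_s: 44.05
eef_pos: [0.5008, -0.0197, 0.2661]
eef_rot: [-0.001, 0.996, 0.087, -0.001]
wrist_force: [0.6, -0.2, -0.3]
opening: 0.726
grasp_force: 0.0
time_s: 44.68
eef_pos: [0.4417, -0.1788, 0.2518]
eef_rot: [-0.001, 0.994, 0.105, -0.0]
wrist_force: [-0.0, 0.1, -0.0]
opening: 0.729
grasp_force: 0.0
time_s: 45.3
eef_pos: [0.4352, -0.2024, 0.1185]
eef_rot: [0.001, 0.992, 0.122, 0.001]
wrist_force: [-0.2, 0.0, 0.4]
opening: 0.727
grasp_force: 0.0
[316. 220.] 433 -202 48 49 25 105
(432, -202, 48, 14) -> [-0.014 -0.007  0.353] twist 0.0
(470, -40, 265, 10) -> [ 0.38  -0.74  -0.085] twist 0.047
(np.float64(485.8), np.float64(138.3), 265, 8) -> [ 0.233 -0.864 -0.   ] twist 0.023
```

```bash

python3 -m handwheel '[[[-0.008,-0.003,0.16,0],[-0.008,-0.003,0.325,0],[-0.008,-0.003,0.348,0],[-0.008,-0.003,0.348,0],[-0.008,-0.003,0.348,0]]]'
python3 -m handwheel '[[[0,0,0,0],[0,0,0,0],[0,0,0,0],[0,0,0,0],[0,0,0,0]]]' 40
python3 -m handwheel '[[[0,0,-0.1,0],[0,0,-0.35,0],[0,0,-0.65,0],[0,0,-0.95,0],[0,0,-1,0],[0,0,-1,0],[0,0,-1,0]]]'
python3 -m handwheel '[[[0.12,-0.25,-0.085,0.047],[0.25,-0.5,-0.085,0.047],[0.38,-0.74,-0.085,0.047],[0.38,-0.74,-0.085,0.047],[0.38,-0.74,-0.085,0.047]]]'
python3 -m handwheel '[[[0.08,-0.28,0,0.023],[0.16,-0.56,0,0.023],[0.233,-0.864,0.1,0.023],[0.233,-0.864,0.18,0.023],[0.233,-0.864,0.18,0.023],[0.233,-0.864,0.18,0.023]]]'
python3 - <<'E'
from h import *
c=cam('wrist')
[print(*b) for b in blobs(c,(50,90,50),(80,255,255),200,(.03,.3))]
plan([tote(-66,-48,50)])
E
```

```text
time_s: 45.98
eef_pos: [0.4327, -0.2026, 0.0482]
eef_rot: [0.001, 0.993, 0.122, 0.001]
wrist_force: [0.5, -0.1, 0.5]
opening: 0.724
grasp_force: 0.0
time_s: 46.6
eef_pos: [0.4326, -0.2025, 0.0484]
eef_rot: [0.001, 0.993, 0.122, 0.001]
wrist_force: [-2.5, 0.5, 8.3]
opening: 0.56
grasp_force: 61.1
time_s: 47.48
eef_pos: [0.4305, -0.2008, 0.2443]
eef_rot: [-0.001, 0.993, 0.122, -0.001]
wrist_force: [0.7, 0.1, -3.5]
opening: 0.56
grasp_force: 63.3
time_s: 48.1
eef_pos: [0.4688, -0.0396, 0.2619]
eef_rot: [-0.0, 0.996, 0.087, -0.001]
wrist_force: [-0.2, -0.5, -1.6]
opening: 0.564
grasp_force: 63.5
time_s: 48.85
eef_pos: [0.4861, 0.1367, 0.2277]
eef_rot: [0.0, 0.998, 0.068, -0.0]
wrist_force: [0.7, -0.7, -1.5]
opening: 0.558
grasp_force: 63.7
[213.  43.] 602 254 47 51 26 98
[314.  43.] 615 158 48 49 27 99
[220. 116.] 536 244 47 50 25 98
[315. 116.] 549 149 47 49 25 98
[226. 177.] 472 234 47 50 27 98
[318. 261.] 486 138 227 50 27 98
(np.float64(485.8), np.float64(138.3), 50, 8) -> [-0.002 -0.008  0.89 ] twist -0.002
```

```bash

python3 -m handwheel '[[[-0.002,-0.003,0.3,0],[-0.002,-0.003,0.55,0],[-0.002,-0.003,0.7,0],[-0.002,-0.003,0.8,0],[-0.002,-0.003,0.85,0],[-0.002,-0.003,0.885,0],[-0.002,-0.003,0.885,0],[-0.002,-0.003,0.885,0]]]'
python3 -m handwheel '[[[0,0,0,0],[0,0,0,0],[0,0,0,0],[0,0,0,0]]]' 62
python3 -m handwheel '[[[0,0,-0.3,0],[0,0,-0.6,0],[0,0,-0.9,0],[0,0,-1.0,0],[0,0,-1,0],[0,0,-1,0]]]' 0
python3 - <<'E'
from h import *
c=cam('wrist');save(c,'w5.png')
[print(*b) for b in blobs(c,(50,90,50),(80,255,255),200,(.03,.3))]
c=cam('top');[print(*b) for b in blobs(c,(50,90,60),(80,255,255),30)]
c=cam('side');save(c,'side2.png')
E
```

```text
time_s: 49.9
eef_pos: [0.4859, 0.1391, 0.0513]
eef_rot: [0.0, 0.998, 0.069, 0.001]
wrist_force: [-0.5, -1.2, -1.8]
opening: 0.564
grasp_force: 63.6
time_s: 50.4
eef_pos: [0.4853, 0.1391, 0.0506]
eef_rot: [-0.0, 0.998, 0.069, 0.0]
wrist_force: [1.0, -0.2, -0.8]
opening: 0.727
grasp_force: 0.0
time_s: 51.15
eef_pos: [0.4843, 0.1391, 0.2489]
eef_rot: [-0.0, 0.998, 0.069, -0.001]
wrist_force: [0.2, -0.5, -0.4]
opening: -0.0
grasp_force: 0.0
[222.  44.] 602 254 47 51 26 98
[317.  44.] 615 158 48 49 27 99
[228. 112.] 536 244 47 51 26 98
[318. 112.] 549 149 47 50 26 98
[234. 171.] 472 235 47 51 26 99
[317. 170.] 486 140 47 49 25 98
[214. 107.] 846 287 77 43 27 115
[279. 143.] 735 67 38 53 42 24
[252. 177.] 615 156 49 50 26 98
[224. 180.] 602 252 49 50 26 98
[258. 196.] 550 136 49 27 25 97
[259. 217.] 480 130 50 31 10 92
```

View pics/side2.png

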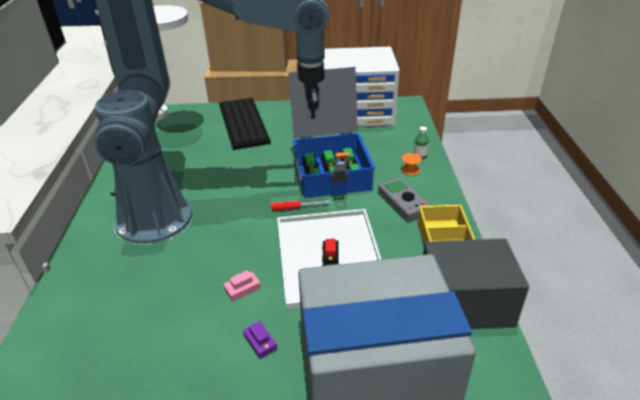

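View pics/w5.png

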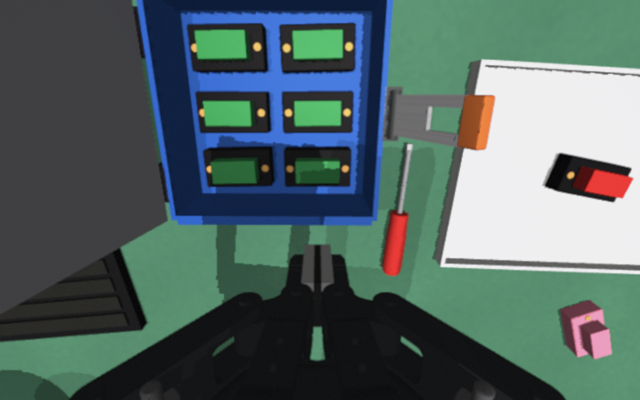

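All six modules sit flat in the tote: green tops at (220,44), (317,44), (228,112), (318,112), (234,171) and (317,170). Only the red reject is left in the tray, the screwdriver is untouched, and the hasp is open at (475,120). Next is the lid, which I'll push from behind, left of the staple.

```bash

python3 - <<'E'
from h import *
c=load('top');P=cloud(c)
for y in (340,370,400,430,460,500):
  for x0 in(380,450,520,590):
    m=(abs(P[...,1]*1000-y)<15)&(abs(P[...,0]*1000-x0)<35);print(y,x0,np.percentile(P[m][:,2],98).round(3) if m.any() else None,end=' | ')
  print()
s=(484.3,139.1,248.9,8)
print(tote(-45,175))
plan([(484,139,420,8),tote(-45,175,420),tote(-45,175,275),tote(-45,60,275)])
E
```

```text
340 380 0.291 | 340 450 0.304 | 340 520 0.301 | 340 590 0.267 | 
370 380 None | 370 450 0.298 | 370 520 0.304 | 370 590 0.303 | 
400 380 0.007 | 400 450 None | 400 520 None | 400 590 None | 
430 380 0.007 | 430 450 None | 430 520 None | 430 590 None | 
460 380 0.008 | 460 450 0.007 | 460 520 0.007 | 460 590 None | 
500 380 0.007 | 500 450 0.007 | 500 520 0.222 | 500 590 0.223 | 
(np.float64(475.6), np.float64(362.0), 0, 8)
(484, 139, 420, 8) -> [-0.001  0.    -0.857] twist -0.001
(np.float64(475.6), np.float64(362.0), 420, 8) -> [ 0.114 -1.11  -0.   ] twist -0.0
(np.float64(475.6), np.float64(362.0), 275, 8) -> [0.    0.    0.725] twist -0.0
(np.float64(491.6), np.float64(248.2), 275, 8) -> [ 0.     0.575 -0.   ] twist -0.0
```

```bash

python3 - <<'E'
from h import *
for n in('wrist','side'):
    c=load(n);P=cloud(c)*1000;hsv=cv2.cvtColor(c['color'],cv2.COLOR_RGB2HSV)
    a=np.radians(8);d=P[...,:2]-[544.5,195];X=d[...,0]*np.cos(a)+d[...,1]*np.sin(a);Y=-d[...,0]*np.sin(a)+d[...,1]*np.cos(a);Z=P[...,2]
    m=(hsv[...,1]<40)&(Z>100)&(Z<330)&(Y>90)&(Y<220)&(abs(X)<108)
    print(n,m.sum())
    for z in(120,160,200,240,280,300): 
        k=m&(abs(Z-z)<6)
        if k.any(): print(z,np.percentile(Y[k],[5,50,95]).round(),np.percentile(X[k],[5,95]).round())
E
```

```text
wrist 37951
120 [119. 120. 122.] [-95.  78.]
160 [128. 130. 131.] [-95.  69.]
200 [137. 139. 141.] [-100.   16.]
side 3195
120 [111. 118. 125.] [-99.  94.]
160 [119. 127. 134.] [-100.   96.]
200 [130. 137. 143.] [-98.  94.]
240 [139. 147. 152.] [-101.   98.]
280 [149. 155. 162.] [-100.   99.]
300 [153. 158. 164.] [-102.  100.]
```

```bash

python3 -m handwheel '[[[0,0,-0.3,0],[0,0,-0.6,0],[0,0,-0.857,0],[0,0,-0.857,0],[0,0,-0.857,0]]]' 0
python3 -m handwheel '[[[0.05,-0.3,0,0],[0.1,-0.6,0,0],[0.11,-0.9,0,0],[0.11,-1,0,0],[0.11,-1,0,0],[0.11,-1,0,0]]]'
python3 - <<'E'
from h import *
plan([tote(-45,207,420),tote(-45,207,275),tote(-45,70,275)])
E
```

```text
time_s: 51.92
eef_pos: [0.4849, 0.1391, 0.4203]
eef_rot: [-0.0, 0.998, 0.069, -0.001]
wrist_force: [0.2, 0.6, -0.9]
opening: -0.002
grasp_force: 0.0
time_s: 52.68
eef_pos: [0.4795, 0.3389, 0.421]
eef_rot: [0.001, 0.998, 0.069, -0.001]
wrist_force: [0.3, -0.5, -0.2]
opening: -0.001
grasp_force: 0.0
(np.float64(471.1), np.float64(393.7), 420, 8) -> [-0.004 -0.277  0.005] twist -0.001
(np.float64(471.1), np.float64(393.7), 275, 8) -> [0.    0.    0.725] twist -0.0
(np.float64(490.2), np.float64(258.1), 275, 8) -> [ 0.     0.685 -0.   ] twist -0.0
```

```bash

python3 -m handwheel '[[[0,-0.277,0,0],[0,-0.277,0.1,0],[0,-0.277,0.4,0],[0,-0.277,0.725,0],[0,-0.277,0.725,0],[0,-0.277,0.725,0]]]'
python3 -m handwheel '[[[0,0.1,0,0],[0,0.2,0,0],[0,0.25,0,0],[0,0.3,0,0],[0,0.35,0,0],[0,0.4,0,0],[0,0.45,0,0],[0,0.5,0,0],[0,0.55,0,0],[0,0.6,0,0]]]'
python3 -m handwheel '[[[0,0.05,0,0],[0,0.09,0,0],[0,0.09,0,0],[0,0.09,0,0]]]'
python3 - <<'E'
from h import *
c=cam('side');save(c,'side3.png')
E
```

```text
time_s: 53.42
eef_pos: [0.4731, 0.3946, 0.2794]
eef_rot: [-0.001, 0.998, 0.069, 0.001]
wrist_force: [-0.3, -0.0, 0.5]
opening: -0.0
grasp_force: 0.0
time_s: 54.68
eef_pos: [0.4882, 0.2756, 0.2766]
eef_rot: [0.0, 0.998, 0.069, -0.0]
wrist_force: [-0.0, 0.3, -0.2]
opening: 0.001
grasp_force: 0.1
time_s: 55.18
eef_pos: [0.4907, 0.2585, 0.277]
eef_rot: [-0.0, 0.998, 0.069, 0.0]
wrist_force: [0.8, 0.3, -0.2]
opening: 0.002
grasp_force: 0.0
```

View pics/side3.png

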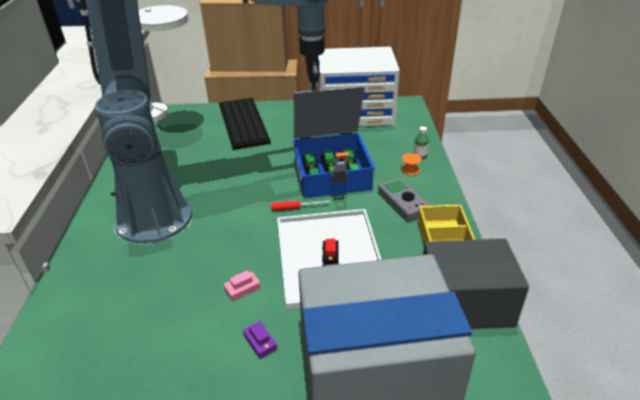

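The lid, spanning (295,95) to (362,135), is past upright with the finger behind it. I'll push a little farther, then wait for it to fall.

```bash

python3 -m handwheel '[[[0,0.07,0,0],[0,0.15,0,0],[0,0.2,0,0],[0,0.2,0,0],[0,0.2,0,0],[0,0.2,0,0]]]'
python3 -m handwheel '[[[0,0,-0.2,0],[0,0,-0.4,0],[0,0,-0.5,0],[0,0,-0.5,0],[0,0,-0.5,0],[0,0,-0.5,0],[0,0,-0.5,0],[0,0,-0.5,0]]]'
cat > lid.py <<'E'
from h import *
c=cam('side');P=cloud(c)*1000;hsv=cv2.cvtColor(c['color'],cv2.COLOR_RGB2HSV)
a=np.radians(8);d=P[...,:2]-[544.5,195];X=d[...,0]*np.cos(a)+d[...,1]*np.sin(a);Y=-d[...,0]*np.sin(a)+d[...,1]*np.cos(a);Z=P[...,2]
m=(hsv[...,1]<40)&(Z>75)&(Z<330)&(Y>-105)&(Y<160)&(X<95)&(X>40)
p=np.polyfit(Y[m],Z[m],1) if m.any() else 0;print(m.sum(),'Y',np.percentile(Y[m],[2,98]).round(),'Z',np.percentile(Z[m],[2,50,98]).round(),'slope',p)
E
python3 lid.py
```

```text
time_s: 55.98
eef_pos: [0.4962, 0.2191, 0.2769]
eef_rot: [-0.0, 0.998, 0.07, 0.0]
wrist_force: [-0.4, 0.1, -0.3]
opening: 0.003
grasp_force: 0.0
time_s: 56.98
eef_pos: [0.4962, 0.2188, 0.3764]
eef_rot: [0.0, 0.998, 0.069, -0.0]
wrist_force: [0.2, -0.7, -0.2]
opening: -0.0
grasp_force: 0.0
572 Y [-101.   98.] Z [85. 90. 94.] slope [-1.41209204e-03  8.95614945e+01]
```

```bash

python3 - <<'E'
from h import *
plan([(540,90,340,8),tote(0,-198,300),tote(0,-198,153),tote(0,-85,153)])
E
```

```text
(540, 90, 340, 8) -> [0.128 0.668 0.183] twist -0.001
(np.float64(572.1), np.float64(-1.1), 300, 8) -> [0.096 0.473 0.2  ] twist -0.0
(np.float64(572.1), np.float64(-1.1), 153, 8) -> [0.    0.    0.735] twist -0.0
(np.float64(556.3), np.float64(110.8), 153, 8) -> [-0.    -0.565 -0.   ] twist -0.0
```

```bash

python3 -m handwheel '[[[0.05,0.25,0.05,0],[0.1,0.5,0.1,0],[0.128,0.668,0.183,0],[0.128,0.668,0.183,0],[0.128,0.668,0.183,0]]]' 0
python3 -m handwheel '[[[0.05,0.25,0.1,0],[0.096,0.473,0.2,0],[0.096,0.473,0.2,0],[0.096,0.473,0.2,0],[0.096,0.473,0.2,0]]]'
python3 lid.py
python3 - <<'E'
from h import *
c=cam('wrist');save(c,'w6.png')
P=cloud(c)*1000;hsv=cv2.cvtColor(c['color'],cv2.COLOR_RGB2HSV)
a=np.radians(8);d=P[...,:2]-[544.5,195];X=d[...,0]*np.cos(a)+d[...,1]*np.sin(a);Y=-d[...,0]*np.sin(a)+d[...,1]*np.cos(a);Z=P[...,2]
m=(cv2.inRange(hsv,(5,130,60),(20,255,255))>0)&(Z>100)&(abs(X)<40)
for q in(X,Y,Z): print(np.percentile(q[m],[2,50,98]).round() if m.any() else None)
E
```

```text
time_s: 57.65
eef_pos: [0.5401, 0.0904, 0.3406]
eef_rot: [-0.0, 0.998, 0.069, 0.0]
wrist_force: [0.2, 0.4, 0.0]
opening: -0.001
grasp_force: 0.0
time_s: 58.28
eef_pos: [0.5724, 0.0005, 0.3015]
eef_rot: [0.0, 0.998, 0.07, 0.001]
wrist_force: [-0.1, -0.2, -0.4]
opening: -0.001
grasp_force: 0.0
578 Y [-102.   99.] Z [86. 90. 94.] slope [-3.69964899e-03  8.99807007e+01]
[-17.   2.  17.]
[-161. -155. -147.]
[166. 178. 181.]
```

View pics/w6.png

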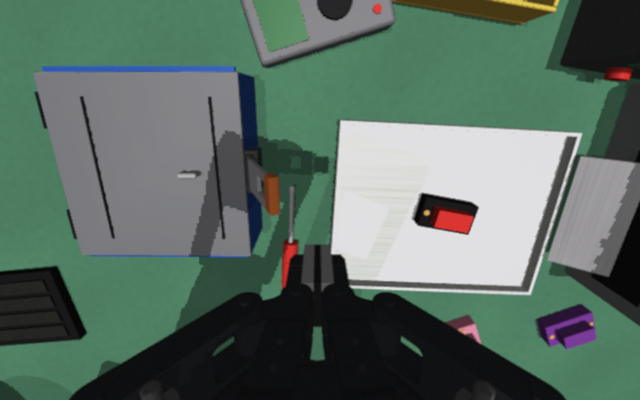

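The lid lies flat on the tote with the staple at (188,175), and the hasp tab is at (272,190). I'll descend behind the tab and push it toward the tote.

```bash

python3 -m handwheel '[[[0,0,0.3,0],[0,0,0.6,0],[0,0,0.73,0],[0,0,0.73,0],[0,0,0.73,0]]]'
python3 -m handwheel '[[[0,-0.08,0,0],[0,-0.14,0,0],[0,-0.2,0,0],[0,-0.26,0,0],[0,-0.32,0,0],[0,-0.38,0,0],[0,-0.44,0,0],[0,-0.5,0,0],[0,-0.5,0,0]]]'
python3 - <<'E'
from h import *
c=cam('side');cv2.imwrite('pics/side4.png',cv2.resize(c['color'][100:260,240:440,::-1],None,fx=4,fy=3.75)[:600,:800])
E
```

```text
time_s: 59.0
eef_pos: [0.5734, -0.0009, 0.1562]
eef_rot: [0.0, 0.998, 0.07, 0.001]
wrist_force: [-0.7, 0.1, -0.6]
opening: 0.003
grasp_force: 0.0
time_s: 60.12
eef_pos: [0.5578, 0.0991, 0.1538]
eef_rot: [-0.0, 0.998, 0.07, -0.001]
wrist_force: [0.7, 0.1, -0.7]
opening: -0.002
grasp_force: 0.0
```

View pics/side4.png

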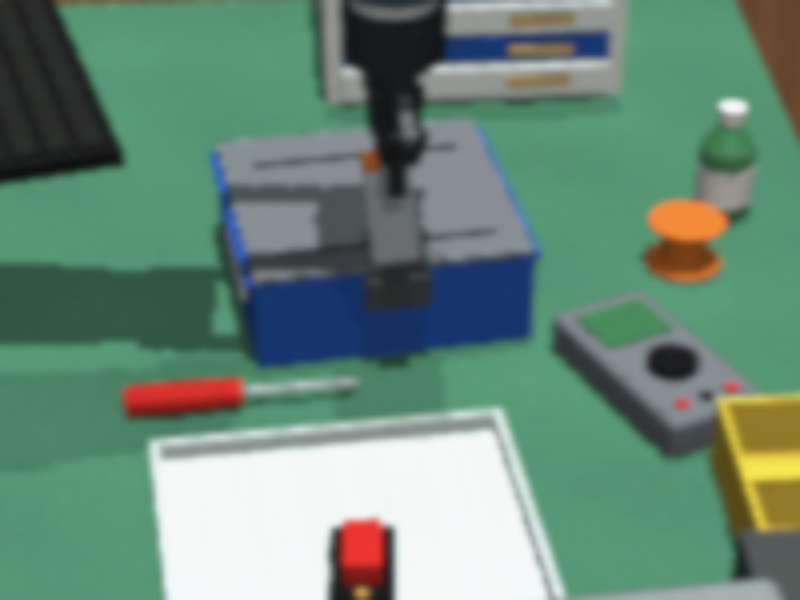

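The hasp strap at (395,215) has swung over onto the lid side. I'll lift clear and measure it.

```bash

python3 -m handwheel '[[[0,0,-0.3,0],[0,0.2,-0.6,0],[0,0.4,-0.9,0],[0,0.4,-0.9,0],[0,0.4,-0.9,0],[0,0.4,-0.9,0],[0,0.4,-0.9,0],[0,0.4,-0.9,0]]]'
cat > hasp.py <<'E'
from h import *
import sys
for n in ('wrist','side'):
    c=cam(n);save(c,n+sys.argv[1]+'.png');P=cloud(c)*1000;hsv=cv2.cvtColor(c['color'],cv2.COLOR_RGB2HSV)
    a=np.radians(8);d=P[...,:2]-[544.5,195];X=d[...,0]*np.cos(a)+d[...,1]*np.sin(a);Y=-d[...,0]*np.sin(a)+d[...,1]*np.cos(a);Z=P[...,2]
    m=(cv2.inRange(hsv,(5,130,60),(20,255,255))>0)&(Z>80)&(abs(X)<40)&(abs(Y)<200)
    print(n,m.sum(),[np.percentile(q[m],[2,50,98]).round() for q in(X,Y,Z)] if m.any() else None)
    k=(abs(X)<14)&(Y<-45)&(Y>-110)&(Z>85)&(Z<140)
    for y in(-105,-95,-85,-75,-65,-55,-45,-35,-25):
        q=(abs(X)<17)&(abs(Y-y)<3)&(Z>80)&(Z<140);print(y,np.percentile(Z[q],[5,50,95]).round() if q.any() else None,end=' ')
    q=(abs(X)>40)&(abs(X)<90)&(abs(Y+40)<40)&(Z>70)&(Z<130);print('lid',np.median(Z[q]) if q.any() else None)
E
python3 hasp.py 7
```

```text
time_s: 61.18
eef_pos: [0.569, 0.0195, 0.333]
eef_rot: [-0.0, 0.998, 0.07, -0.001]
wrist_force: [0.1, -0.9, 0.5]
opening: 0.0
grasp_force: 0.0
wrist 380 [array([-17.,   1.,  17.]), array([-40., -32., -23.]), array([ 97.,  99., 101.])]
-105 [93. 94. 95.] -95 [93. 95. 96.] -85 [93. 95. 96.] -75 [93. 94. 96.] -65 [88. 91. 96.] -55 [ 89.  94. 107.] -45 [ 89.  94. 107.] -35 [ 98. 100. 101.] -25 [ 98.  99. 101.] lid 89.58394117686758
side 28 [array([-18.,  -7.,  11.]), array([-48., -39., -27.]), array([ 95.,  99., 106.])]
-105 [91. 95. 97.] -95 [93. 95. 97.] -85 [ 93.  96. 100.] -75 [91. 94. 97.] -65 [ 89.  93. 100.] -55 [ 88.  94. 107.] -45 [ 87.  95. 107.] -35 [ 97. 100. 102.] -25 [98. 98. 99.] lid 89.69251278732726
```

View pics/wrist7.png

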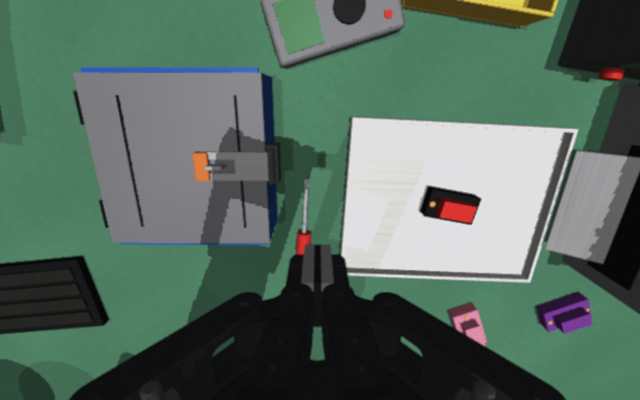

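The strap lies level: its top is 94–96 mm along its whole length and the tab is at 99 mm. The staple loop shows through the slot at (213,167). Nothing is touching the robot, so I'm handing in.

```bash
python3 -c "
from bench import ctrl
print(ctrl.hand_in())"
```

```text
the job is handed in; nothing more can be done
None
```

I put all six green modules flat in the tote, shut the lid, laid the hasp down over the staple, left the reject in the tray, and handed the job in after about 61 s; no verdict came back.

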